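Unload the screw-lidded rotor on its loading stand

TASK

Unload the rotor on the loading stand: first lock the rotor by turning the black bar knob clockwise past its click, then unscrew the lid, lift it off and set it knob-up in the middle of the dark mat. Put every tube from the rotor into the open card tray (lying or leaning is fine), and only when the rotor is empty turn the bar knob back past its click to release the lock. Leave the marker and the pen where they lie, the tray upright, and everything at rest.

Things in the scene. Friction and masses are not known exactly. Their poses are not given: they have to be found in the camera images.
- stand: rotor loading stand, fixed; the rotor on it does not turn. White base plate 14 mm high, local x -65 to 65, y -65 to 175 mm. Origin on the rotor's axis at worktop height, z up, local +y towards the lock. Rotor disc of 58 mm radius up to z 24 mm; four sleeves (outer radius 12, bore radius 8, floor z 29, rim z 70 mm) with axes at local x = +-30, y = +-30 mm
- spindle_top (a point): tip of the rotor's upright threaded spindle (15 mm radius, z 113 to 143 mm, this point at 143 mm over the worktop); below it a hub of 20 mm radius reaches up to z 113 mm, on which the lid sits
- lid: rotor lid, 0.16 kg: aluminium disc 112 mm across, 5 mm thick, with a black round knob. Origin at the centre of its underside, z up. Starts screwed down, underside at z 113 mm. Right-hand thread: anticlockwise from above loosens; it rises 21 mm a turn and is free after 0.95 turn (340 degrees, 20 mm up). It turns easily, stays where let go, and must then rise 25 mm more to clear the spindle
- lid_grip (a point): point on the lid's axis 28 mm above its underside, the height at which to grip the lid's round fluted knob (45 mm across, from 5 to 46 mm above the underside)
- lock_knob (a joint): lock of the rotor (rad): 0 released, 1.4 locked, hard stops at both ends; grows as the knob turns clockwise seen from above. Its detent lies half way, at 0.7: up to about 0.12 N m is needed to get there, beyond it the knob snaps on by itself to the far end (the same on the way back); it holds itself at either end
- lock_knob_grip (a point): grip point of the lock knob, on its axis, on a pedestal 137 mm from the rotor axis towards the stand's +y, 97 mm above the worktop. The knob is an upright black bar 40 mm long, 14 mm thick, at z 71 to 105 mm, on a disc of 20 mm radius; this point's own x axis runs along the bar and turns with it, z up
- tube_a: capped sample tube, 79 mm tall, 12 g; body 12.5 mm across, cap (top 20 mm) 18 mm across; fingers close to about 12.5 mm on either. Origin at the centre of its round bottom, z along it to the cap. Starts standing loosely in a sleeve, its top 38 mm above the sleeve's rim; lifted 50 mm it is out. Two to four of the tubes are present; absent ones read None
- tube_b: capped sample tube, 79 mm tall, 12 g; body 12.5 mm across, cap (top 20 mm) 18 mm across; fingers close to about 12.5 mm on either. Origin at the centre of its round bottom, z along it to the cap. Starts standing loosely in a sleeve, its top 38 mm above the sleeve's rim; lifted 50 mm it is out. Two to four of the tubes are present; absent ones read None
- tube_c: capped sample tube, 79 mm tall, 12 g; body 12.5 mm across, cap (top 20 mm) 18 mm across; fingers close to about 12.5 mm on either. Origin at the centre of its round bottom, z along it to the cap. Starts standing loosely in a sleeve, its top 38 mm above the sleeve's rim; lifted 50 mm it is out. Two to four of the tubes are present; absent ones read None
- tube_d: capped sample tube, 79 mm tall, 12 g; body 12.5 mm across, cap (top 20 mm) 18 mm across; fingers close to about 12.5 mm on either. Origin at the centre of its round bottom, z along it to the cap. Starts standing loosely in a sleeve, its top 38 mm above the sleeve's rim; lifted 50 mm it is out. Two to four of the tubes are present; absent ones read None
- tray: open white card tray, loose, 0.3 kg: outside 100 (x) x 110 (y) mm, 50 to 57 mm tall, walls and floor 2 mm; origin at the centre of its underside. It stands left or right of the stand
- mat: dark flat mat, fixed, 150 x 150 x 4 mm, origin at the centre of its underside; it lies on the other side of the stand from the tray
- marker: bystander: marker pen lying between the stand and its neighbour, 136 mm long, 15 mm thick; leave alone
- pen: bystander: ball pen lying between the stand and its neighbour, 142 mm long, 9 mm thick; leave alone

How it is judged:
By the outcome, as a careful person would: the job done as asked, in the order asked, and still so for the second after the job is handed in, with the robot touching nothing.
Of tube_a, tube_b, tube_c, tube_d only 2 to 4 are there at a start; the rules pass over those that are not, and their reading is None.
At some moment in a run one of tray may be knocked a few centimetres aside while the robot is not near it.
Once in a run the grip may slacken for a moment while it holds something.
It also fails if it takes over 210 s, if anything falls off the work surface, if the arm or the gripper's body presses on something with over 40 N, if the wrist force passes 120 N, or if a joint passes its speed limit or range.

ROBOT

A 6-joint arm with a two-finger parallel gripper is mounted at the origin on a cart in front of the work surface, level with it; the furniture and walls round the work are solid. World frame = base frame: x ahead of the robot, y to its left, z up, the work surface at z = 0. Lengths are in m, angles in rad, forces in N, time in s.
With the tool pointing down it reaches from about 0.375 to 0.9 m from the base axis. Payload 3.1 kg.
Tool frame: the origin (TCP) lies at the very end of the fingers, on their centre line; the grasp point (between the pads) lies 19 mm behind it; z points along the fingers, y is the direction in which the jaws open and shut (so a half turn about z gives the same grasp; the last joint's range is limited). The gripper opens to 87 mm and grips with 3 to 60 N. Pads are 19 mm wide; open, the fingers measure 117 mm over their backs; the gripper's body (75 mm by 190 mm) begins 51 mm behind the grasp point.
Start: joints at [-1.51, 0.527, 1.433, -0, 1.181, -0.178], TCP at [0.148, -0.607, 0.223] pointing down, gripper open.
Joint ranges: [-3.08, 3.08], [-0.75, 2.2], [0.22, 2.44], [-1.43, 4.57], [0, 2.65], [-2.85, 2.85]. Speed limits (rad/s): [2.79, 2.79, 3.14, 3.14, 3.14, 3.14].

INTERFACE

Orientations are given as a unit quaternion [x, y, z, w].
In Python, from rig import robot gives the robot as it stands. The module is installed in compiled form; this text tells all that it offers.
- The arm moves only by the tool carry_out, never from a script. Its argument "series" is a list of rows, each a list of 7 numbers: the shift along the tool's x, y, z in mm, then the turn, a rotation vector about the tool's x, y, z in degrees, then the gripper command: -1 is shut, 1 is fully open, values between are in proportion. In form: [[tx, ty, tz, rx, ry, rz, claw], ...]. A call has 1 to 8 rows; each row is the pose to reach, as a shift and turn from the pose measured when the call began, along the tool's axes at that moment; what a row does not reach only later rows make up. A row lasts 1/8 s, in which the tool goes at most 62.5 mm and 10.7 degrees, less where a joint would pass 70% of its speed; a pose out of reach is approached as far as the arm can. A call with a gripper value outside its range is refused whole. The fingers move at their own pace and stop on an object; "force" is the grip in N (left out, the last holds). Time passes only in rows, so rows that repeat a pose let the fingers close. It gives the time, the measured TCP pose, the force and the opening at its end, in the units of the state.
- robot.get_obs(): the state, without advancing time (a new reading comes with each control period).
- robot.camera(name): name is "scene" or "top" or "wrist"; returns a dict with "pixels" (384x512x3 uint8, red, green, blue), "fx", "fy", "cx", "cy" (pixels), "position" and "attitude" of the camera in the world. Camera axes: x right, y down, z forward; pixel columns grow to the right and rows downward; lengths in m; the calibration is good to about 2 mm. A picture is of the moment at which its call begins. There is no depth.
- robot.hand_in(): hands the job in, once; it reports no verdict.
The state is a dict: "time": time; "q": joint angles; "joint_velocities": joint speeds; "joint_torque": joint torques, N m; "position": TCP position; "tool_rot": TCP orientation; "ft_force": force on the tool from outside, world axes, zero at the start; "moment": the same for the moment, N m; "grip_width": finger opening in m.
Only numpy, scipy, OpenCV 4.12 (cv2) and the standard library are available. Lean on these libraries where they do the work, as an engineer would, in place of code of your own. Each camera call takes 0.05 s, during which the arm holds its last target.

## Working session

There is one attempt and no reset: what is moved stays moved. The work goes in short steps, Python scripts to look and compute and a tool call to move; the robot and the scene stay as the last step left them, time stands still between calls to the robot, and variables do not carry over. Pictures are saved under pics/ and viewed, and the job is handed in when it is done.

Besides the shell and the picture viewer there is one more tool, called after ">>>" as name(argument=value, ...) on one line, values as JSON. carry_out: Moves the arm, as the interface text tells. Its arguments: {"type":"object","properties":{"series":{"type":"array"},"force":{"type":"number"}},"required":["series"]}

```bash
mkdir -p pics; python3 - <<'E'
from rig import robot
import cv2,numpy as np
o=robot.get_obs()
for k,v in o.items(): print(k,np.round(v,4))
for n in ["scene","top","wrist"]:
    c=robot.camera(n)
    cv2.imwrite(f"pics/{n}0.png",c["pixels"][:,:,::-1])
    print(n,c["fx"],c["fy"],c["cx"],c["cy"],np.round(c["position"],4),np.round(c["attitude"],4))
E
```

```text
time 0.0
q [-1.5095  0.5285  1.4339 -0.      1.1814 -0.1785]
joint_velocities [-0.0004 -0.001  -0.0005  0.      0.0011  0.0014]
joint_torque [-0.00000e+00 -4.40044e+01 -1.76592e+01  6.35000e-02  5.82000e-02
 -2.00000e-04]
position [ 0.1484 -0.6064  0.2216]
tool_rot [ 9.928e-01  1.196e-01  1.000e-04 -1.100e-03]
ft_force [-0.2643  1.2613 -0.8522]
moment [0.016  0.0257 0.0064]
grip_width 0.087
scene 385.09327562046593 385.09327562046593 259.4032496598187 195.15043401016976 [-0.067   0.677   0.8569] [-0.3175  0.8408 -0.4102  0.1549]
top 352.6747515818633 352.6747515818633 252.00687862794925 194.2591826206869 [ 4.3170e-01 -9.0000e-04  1.1372e+00] [-0.6993  0.7135 -0.0336  0.0281]
wrist 307.7325431883875 307.7325431883875 255.09230887930602 191.8744256170689 [ 0.2271 -0.5869  0.3827] [ 0.7775 -0.6107 -0.0939  0.1171]
```

View pics/top0.png

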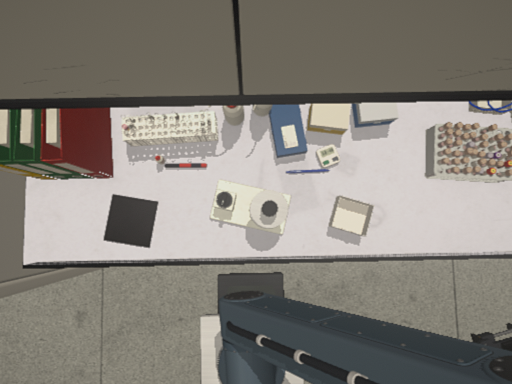

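View pics/scene0.png

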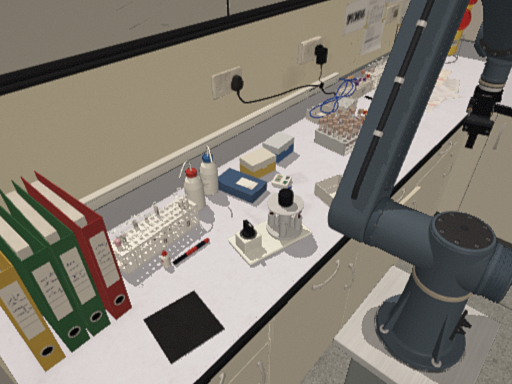

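View pics/wrist0.png

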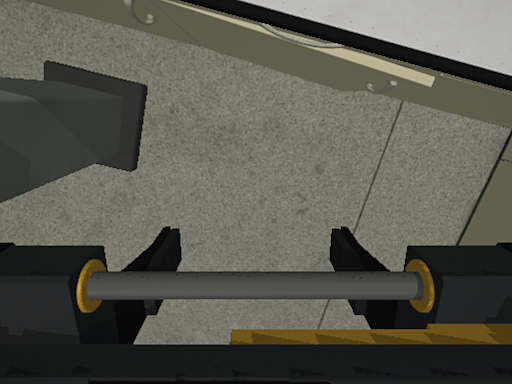

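```bash
cat > h.py <<'E'
from rig import robot
import cv2,numpy as np
from scipy.spatial.transform import Rotation as R
def ray(c,u,v):
    d=np.array([(u-c["cx"])/c["fx"],(v-c["cy"])/c["fy"],1.0])
    return np.array(c["position"]),R.from_quat(c["attitude"]).apply(d)
def onz(c,u,v,z):
    p,d=ray(c,u,v); return p+d*(z-p[2])/d[2]
def proj(c,X):
    q=R.from_quat(c["attitude"]).inv().apply(np.asarray(X)-c["position"])
    return np.array([c["cx"]+c["fx"]*q[0]/q[2],c["cy"]+c["fy"]*q[1]/q[2]])
def crop(c,x0,y0,x1,y1,s,name):
    im=c["pixels"][y0:y1,x0:x1,::-1]
    cv2.imwrite("pics/"+name,cv2.resize(im,None,fx=s,fy=s,interpolation=cv2.INTER_CUBIC))
def tri(c1,p1,c2,p2):
    a,d=ray(c1,*p1);b,e=ray(c2,*p2)
    t=np.linalg.lstsq(np.stack([d,-e],1),b-a,rcond=None)[0]
    return (a+d*t[0]+b+e*t[1])/2,np.linalg.norm(a+d*t[0]-b-e*t[1])
E
python3 - <<'E'
from h import *
c=robot.camera("top"); crop(c,200,160,400,260,4,"topc.png")
c=robot.camera("scene"); crop(c,220,160,370,270,5,"scenec.png")
E
```

```text
(no output)
```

View pics/topc.png

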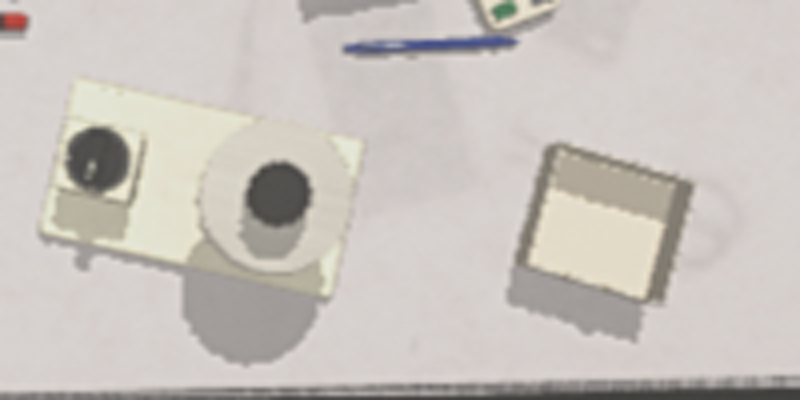

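View pics/scenec.png

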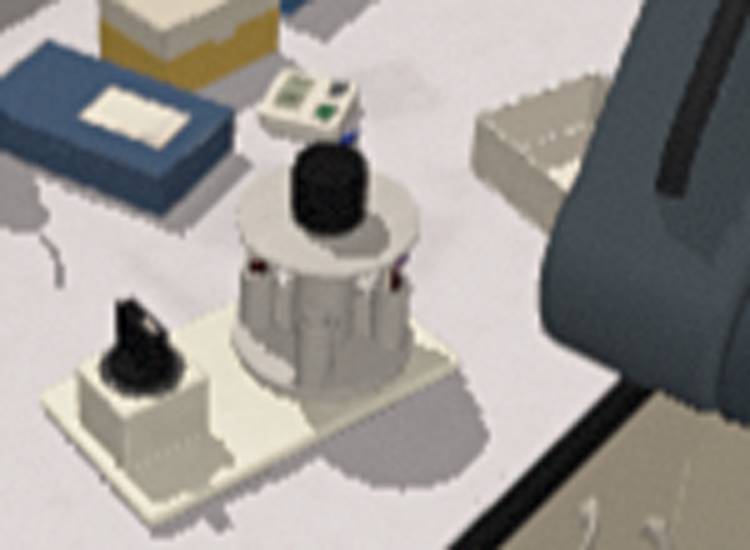

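```bash
python3 - <<'E'
from h import *
c=robot.camera("top")
f=lambda u,v:(200+(u+.5)/4-.5,160+(v+.5)/4-.5)
P=[onz(c,*f(*p),0.014)[:2]*1000 for p in [(77,79),(363,140),(330,297),(42,235)]]
print(np.round(P)); 
print([round(np.linalg.norm(P[i]-P[(i+1)%4])) for i in range(4)])
P=np.array(P)
d=(P[0]-P[1])+(P[3]-P[2]); d/=np.linalg.norm(d)  # stand +y
ex=np.array([d[1],-d[0]])
ctr=P.mean(0); org=ctr-55*d
print("yaw of stand +y",np.degrees(np.arctan2(d[1],d[0])),"org from plate",org, "lock",org+137*d)
im=c["pixels"].astype(int)
g=im.max(2)
m=((g<90)).astype(np.uint8)
n,l,s,ce=cv2.connectedComponentsWithStats(m)
for i in range(1,n):
    if 50<s[i,4]<6000 and 150<ce[i][1]<255 : print(s[i],ce[i])
# lid knob & lock
for i in range(1,n):
    if s[i,4]>50 and 100<ce[i][0]<300 and 170<ce[i][1]<250:
        for z in (0.004,0.09,0.118,0.159): print(np.round(ce[i]),z,np.round(onz(c,*ce[i],z)*1000))
        if s[i,4]>1000:
            r=cv2.minAreaRect(np.argwhere(l==i)[:,::-1].astype(np.float32)); print(r)
            for q in cv2.boxPoints(r): print(np.round(onz(c,*q,0.004)*1000))
# tray outer corners at z=.053
for p in [(553,143),(692,182),(660,303)]: print("tray",np.round(onz(c,*f(*p),0.053)*1000))
print("tray BL",np.round(onz(c,*f(517,265),0.053)*1000))
# lid disc center
print("lid",np.round(onz(c,*f(275,196),0.118)*1000))
E
```

```text
[[ 580.   95.]
 [ 526. -133.]
 [ 402. -103.]
 [ 456.  124.]]
[234, 128, 234, 128]
yaw of stand +y 76.74896361858991 org from plate [478.27471948 -58.11678717] lock [509.67758515  75.23560323]
[218 192  13  15 130] [224.04615385 199.17692308]
[ 104  195   54   52 2110] [130.49526066 220.58862559]
[262 201  15  15 170] [269.17058824 208.10588235]
[224. 199.] 0.004 [517.  80.   4.]
[224. 199.] 0.09 [510.  73.  90.]
[224. 199.] 0.118 [508.  72. 118.]
[224. 199.] 0.159 [505.  69. 159.]
[130. 221.] 0.004 [454. 379.   4.]
[130. 221.] 0.09 [452. 351.  90.]
[130. 221.] 0.118 [452. 341. 118.]
[130. 221.] 0.159 [451. 327. 159.]
((130.3933563232422, 220.5731658935547), (45.88702392578125, 46.755836486816406), 10.539183616638184)
[396. 464.   4.]
[542. 439.   4.]
[512. 294.   4.]
[367. 321.   4.]
[269. 208.] 0.004 [485. -65.   4.]
[269. 208.] 0.09 [481. -60.  90.]
[269. 208.] 0.118 [480. -59. 118.]
[269. 208.] 0.159 [478. -56. 159.]
tray [ 518. -276.   53.]
tray [ 485. -382.   53.]
tray [ 393. -352.   53.]
tray BL [ 424. -244.   53.]
lid [478. -56. 118.]
```

```bash
cat >> h.py <<'E'
def toolR(psi,tilt=0.0):
    # psi deg: world angle of tool x when pointing down; tilt deg about tool y
    return R.from_euler('z',psi,degrees=True)*R.from_euler('x',180,degrees=True)*R.from_euler('y',tilt,degrees=True)
def goal(x,y,z,psi,tilt=0.0):
    o=robot.get_obs(); R0=R.from_quat(o["tool_rot"]); 
    t=R0.inv().apply(np.array([x,y,z])-np.array(o["position"])*1000)
    rv=(R0.inv()*toolR(psi,tilt)).as_rotvec(degrees=True)
    print("GOAL t",np.round(t,1),"rot",np.round(rv,1))
def psi():
    o=robot.get_obs(); v=R.from_quat(o["tool_rot"]).apply([1,0,0]); return np.degrees(np.arctan2(v[1],v[0]))
def st():
    o=robot.get_obs(); print("t",round(o["time"],2),"pos",np.round(np.array(o["position"])*1000,1),"psi",round(psi(),1),"q",np.round(o["q"],2),"F",np.round(o["ft_force"],1),"w",round(o["grip_width"]*1000,1))
E
python3 - <<'E'
from h import *
c=robot.camera("wrist"); o=robot.get_obs(); p=np.array(o["position"])
for dx in (0,.05,.1,.15):
  v=R.from_quat(o["tool_rot"]).apply([dx,0,0])
  for dz in (0,-.1,-.2): print(dx,dz,np.round(proj(c,p+v+[0,0,dz])))
st(); goal(500,-20,270,76.7)
E
```

```text
0 0 [257. 243.]
0 -0.1 [256. 192.]
0 -0.2 [256. 167.]
0.05 0 [257. 158.]
0.05 -0.1 [256. 135.]
0.05 -0.2 [256. 124.]
0.1 0 [257.  55.]
0.1 -0.1 [256.  71.]
0.1 -0.2 [256.  78.]
0.15 0 [257. -71.]
0.15 -0.1 [256.  -1.]
0.15 -0.2 [256.  28.]
t 0.35 pos [ 148.5 -606.9  222.3] psi 13.7 q [-1.51  0.53  1.43 -0.    1.18 -0.18] F [ 0.2 -0.4  0.1] w 87.3
GOAL t [ 480.9 -486.7  -47.4] rot [ -0.  -0. -63.]
```

```bash
python3 - <<'E'
from h import *
goal(510,60,240,76.7)
E
```

```text
GOAL t [ 509.6 -562.   -17.4] rot [ -0.  -0. -63.]
```

>>> carry_out(series=[[31, -35, -17, 0, 0, -4, 1], [96, -105, -17, 0, 0, -12, 1], [160, -175, -17, 0, 0, -20, 1], [223, -246, -17, 0, 0, -28, 1], [287, -316, -17, 0, 0, -36, 1], [350, -386, -17, 0, 0, -44, 1], [414, -456, -17, 0, 0, -52, 1], [475, -524, -17, 0, 0, -60, 1]])

```text
time: 1.35
position: [0.3803, -0.1798, 0.2399]
tool_rot: [0.799, 0.602, 0.0, 0.001]
ft_force: [1.3, -0.5, -0.2]
grip_width: 0.0868
```

```bash
python3 - <<'E'
from h import *
st()
goal(510,60,240,76.7)
E
```

```text
t 1.35 pos [ 380.3 -179.8  239.9] psi 74.0 q [-0.71  0.22  1.9   0.    1.02 -0.43] F [ 1.3 -0.5 -0.2] w 86.8
GOAL t [266.3  58.4  -0. ] rot [ 0.1  0.  -2.7]
```

>>> carry_out(series=[[40, 9, 0, 0, 0, -1, 1], [90, 20, 0, 0, 0, -2, 1], [140, 31, 0, 0, 0, -2.7, 1], [190, 42, 0, 0, 0, -2.7, 1], [235, 52, 0, 0, 0, -2.7, 1], [266, 58, 0, 0, 0, -2.7, 1], [266, 58, 0, 0, 0, -2.7, 1]])

```text
time: 2.22
position: [0.5102, 0.0615, 0.24]
tool_rot: [0.783, 0.622, 0.001, 0.001]
ft_force: [-0.7, -0.7, 0.6]
grip_width: 0.0864
```

```bash
python3 - <<'E'
from h import *
st()
c=robot.camera("wrist"); cv2.imwrite("pics/w1.png",c["pixels"][:,:,::-1])
c=robot.camera("scene"); crop(c,220,160,370,270,5,"s1.png")
E
```

```text
t 2.23 pos [510.2  61.5 240. ] psi 76.9 q [-0.1   0.36  1.69 -0.    1.1   0.13] F [-0.7 -0.7  0.6] w 86.4
```

View pics/w1.png

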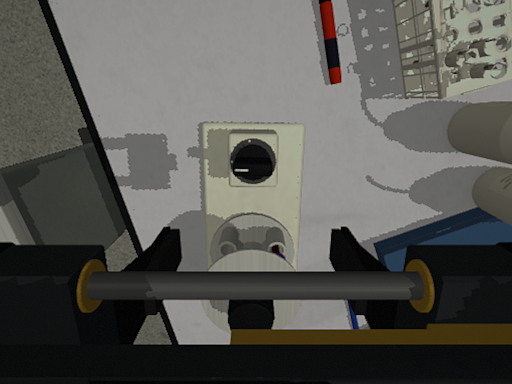

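```bash
python3 - <<'E'
from h import *
c=robot.camera("wrist"); crop(c,200,115,310,205,7,"w1c.png")
print(c["position"],c["attitude"])
for X in ([510,75,105],[510,75,71]): print(proj(c,np.array(X)/1000))
E
```

```text
[0.52660007 0.14020207 0.40081096] [ 0.98190434 -0.11492706 -0.0169614   0.14955918]
[253.64605252 167.64724603]
[253.75287041 160.69741059]
```

View pics/w1c.png

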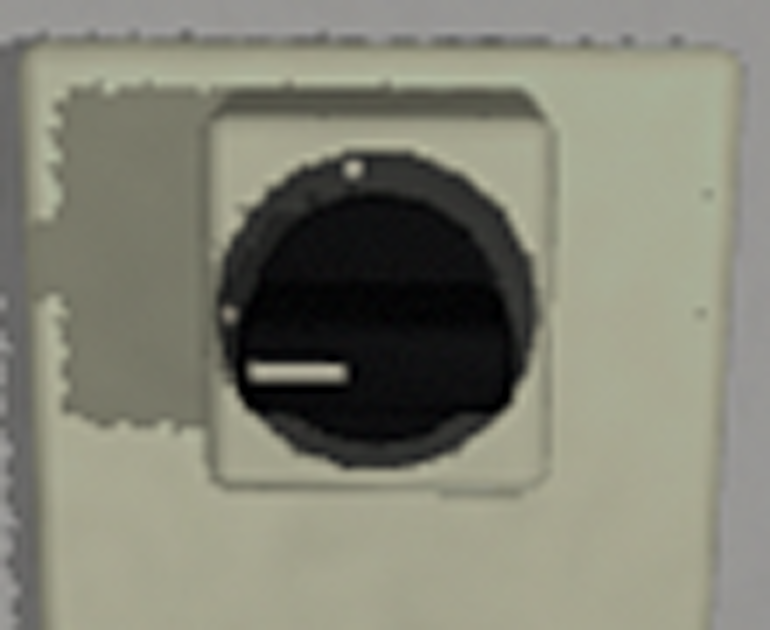

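```bash
python3 - <<'E'
from h import *
c=robot.camera("wrist")
a=onz(c,253.6,158.6,.071)*1000; print("disc ring",a)
t=[(248,362),(347,383),(511,405),(240,405)]
for (u,v) in [(298,372)]: print("pointer",onz(c,200+u/7,115+v/7,.105)*1000)
for (u,v) in [(22,45),(738,52)]: print("plate corner",onz(c,200+u/7,115+v/7,.014)*1000)
ex=np.array([np.cos(np.radians(-13.25)),np.sin(np.radians(-13.25))]); ey=np.array([-ex[1],ex[0]])
print("lock from plate top", np.array([478.3,-57])+137*ey)
goal(510,75,160,166.7)
E
```

```text
disc ring [510.24615826  76.84695083  71.        ]
pointer [499.16128802  76.59825162 105.        ]
plate corner [457.91324654 125.37773911  14.        ]
plate corner [579.97534918  95.03694972  14.        ]
lock from plate top [509.70045356  76.35295841]
GOAL t [15.9 -2.7 79.9] rot [  0.    0.1 -90.1]
```

>>> carry_out(series=[[17, -3, 10, 0, 0, -10, 0], [17, -3, 20, 0, 0, -20, 0], [17, -3, 30, 0, 0, -30.5, 0], [17, -3, 40, 0, 0, -41, 0], [17, -3, 50, 0, 0, -51.5, 0], [17, -3, 60, 0, 0, -62, 0], [17, -3, 70, 0, 0, -72, 0], [17, -3, 80, 0, 0, -82, 0]])

```text
time: 3.42
position: [0.5097, 0.0748, 0.1598]
tool_rot: [0.184, 0.983, -0.0, 0.0]
ft_force: [0.4, 0.0, 0.0]
grip_width: 0.0438
```

```bash
python3 - <<'E'
from h import *
st()
goal(510,76.4,81,166.6)
E
```

```text
t 3.42 pos [509.7  74.8 159.8] psi 158.8 q [-0.07  0.47  1.77 -0.    0.9  -1.27] F [0.4 0.  0. ] w 43.8
GOAL t [ 0.3  1.7 78.8] rot [-0.   0.  -7.8]
```

>>> carry_out(series=[[0.3, 1.7, 10, 0, 0, -5, 0], [0.3, 1.7, 28, 0, 0, -7.8, 0], [0.3, 1.7, 46, 0, 0, -7.8, 0], [0.3, 1.7, 62, 0, 0, -7.8, 0], [0.3, 1.7, 74, 0, 0, -7.8, 0], [0.3, 1.7, 78.8, 0, 0, -7.8, 0], [0.3, 1.7, 78.8, 0, 0, -7.8, 0]])

```text
time: 4.3
position: [0.51, 0.0761, 0.081]
tool_rot: [0.117, 0.993, -0.0, 0.0]
ft_force: [-0.7, -0.0, -0.0]
grip_width: 0.0437
```

```bash
python3 - <<'E'
from h import *
st()
c=robot.camera("wrist"); cv2.imwrite("pics/w2.png",c["pixels"][:,:,::-1])
goal(510,76.4,81,166.6)
E
```

```text
t 4.3 pos [510.   76.1  81. ] psi 166.6 q [-0.07  0.61  1.83 -0.    0.71 -1.4 ] F [-0.7 -0.  -0. ] w 43.7
GOAL t [0.3 0.1 0.2] rot [-0.   0.1  0. ]
```

View pics/w2.png

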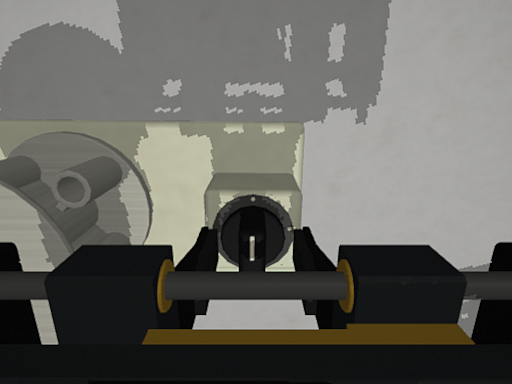

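The bar stands between the fingers at (252,245), aligned with them. Next I close on it.

>>> carry_out(series=[[0, 0, 0, 0, 0, 0, -1], [0, 0, 0, 0, 0, 0, -1], [0, 0, 0, 0, 0, 0, -1], [0, 0, 0, 0, 0, 0, -1]], force=20)

```text
time: 4.85
position: [0.5099, 0.0745, 0.0814]
tool_rot: [0.115, 0.993, -0.002, 0.0]
ft_force: [-1.5, -6.8, 1.3]
grip_width: 0.0135
```

>>> carry_out(series=[[0, 0, 0, 0, 0, 9, -1], [0, 0, 0, 0, 0, 18, -1], [0, 0, 0, 0, 0, 27, -1], [0, 0, 0, 0, 0, 36, -1], [0, 0, 0, 0, 0, 46, -1], [0, 0, 0, 0, 0, 56, -1], [0, 0, 0, 0, 0, 66, -1], [0, 0, 0, 0, 0, 72, -1]])

```text
time: 5.85
position: [0.5106, 0.0749, 0.0815]
tool_rot: [0.679, 0.734, -0.001, 0.002]
ft_force: [0.7, 0.6, -1.6]
grip_width: 0.0138
```

```bash
python3 - <<'E'
from h import *
st(); print(robot.get_obs()["moment"])
c=robot.camera("wrist"); cv2.imwrite("pics/w3.png",c["pixels"][:,:,::-1])
E
```

```text
t 5.85 pos [510.6  74.9  81.5] psi 94.5 q [-0.07  0.6   1.83 -0.01  0.71 -0.14] F [ 0.7  0.6 -1.6] w 13.8
[ 0.37871408 -0.27704031 -0.12373054]
```

View pics/w3.png

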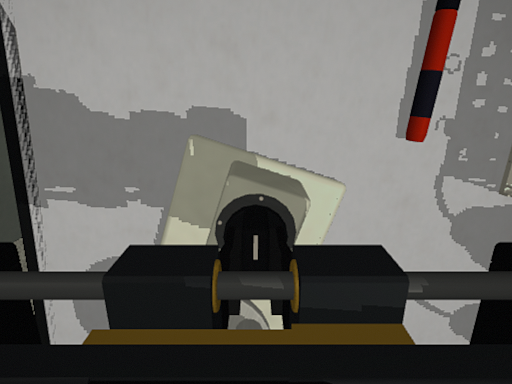

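>>> carry_out(series=[[0, 0, 0, 0, 0, 5, -1], [0, 0, 0, 0, 0, 7, -1], [0, 0, 0, 0, 0, 7, -0.3], [0, 0, 0, 0, 0, 7, 0], [0, 0, 0, 0, 0, 7, 0], [0, 0, -30, 0, 0, 7, 0], [0, 0, -70, 0, 0, 7, 0], [0, 0, -115, 0, 0, 7, 0.5]])

```text
time: 6.9
position: [0.5098, 0.0753, 0.1972]
tool_rot: [0.723, 0.691, -0.001, 0.001]
ft_force: [0.7, 0.2, -0.8]
grip_width: 0.0477
```

```bash
python3 - <<'E'
from h import *
st(); 
c=robot.camera("wrist"); crop(c,150,100,350,250,4,"w4.png")
E
```

```text
t 6.9 pos [509.8  75.3 197.2] psi 87.4 q [-0.07  0.42  1.73 -0.    0.99 -0.02] F [ 0.7  0.2 -0.8] w 47.7
```

View pics/w4.png

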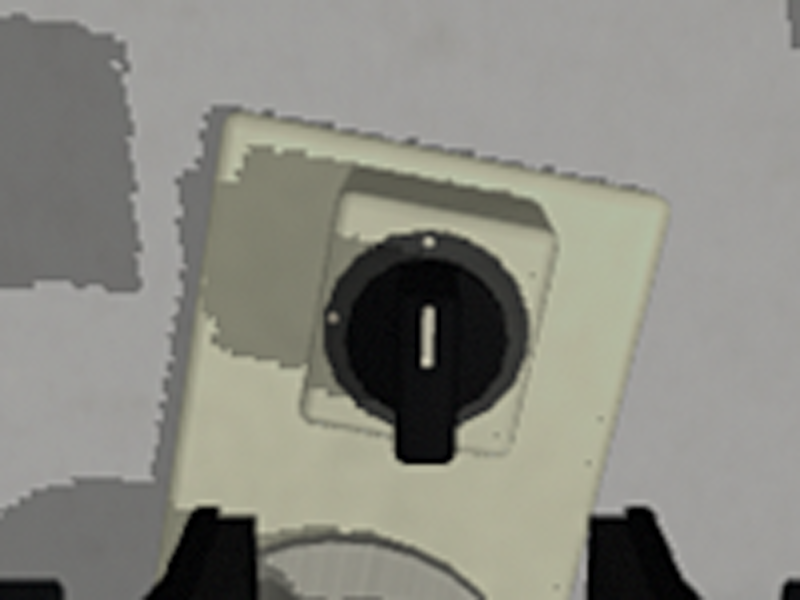

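Knob is now pointing at the second mark (428,242): locked. Now the lid.

```bash
python3 - <<'E'
from h import *
goal(478.5,-57.5,200,45)
E
```

```text
GOAL t [-134.2  -29.1    3.3] rot [ 0.7 -0.  42.4]
```

>>> carry_out(series=[[-22, -5, -3, 0, 0, 7, 1], [-50, -11, -3, 0, 0, 17, 1], [-78, -17, -3, 0, 0, 27, 1], [-106, -23, -3, 0, 0, 36, 1], [-134, -29, -3, 0.3, 0, 42, 1], [-134, -29, -3, 0.3, 0, 42, 1], [-134, -29, -3, 0.3, 0, 42, 1]])

```text
time: 7.82
position: [0.4784, -0.0568, 0.2062]
tool_rot: [0.922, 0.386, 0.003, 0.002]
ft_force: [0.8, -0.5, 0.1]
grip_width: 0.0868
```

```bash
python3 - <<'E'
from h import *
st(); 
c=robot.camera("wrist"); cv2.imwrite("pics/w5.png",c["pixels"][:,:,::-1])
goal(478.5,-57.5,125,45)
E
```

```text
t 7.83 pos [478.4 -56.8 206.2] psi 45.4 q [-0.35  0.36  1.81  0.    0.97  0.43] F [ 0.8 -0.5  0.1] w 86.8
GOAL t [-0.9  0.2 81.2] rot [ 0.3 -0.2  0.5]
```

View pics/w5.png

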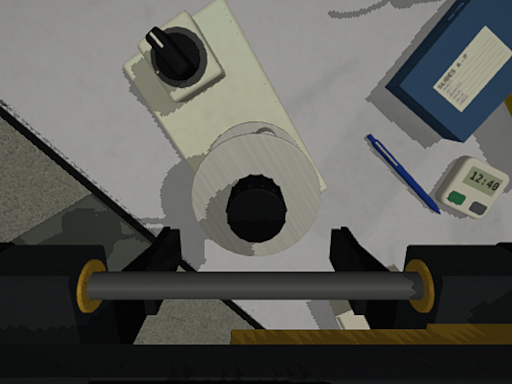

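```bash
python3 - <<'E'
from h import *
c=robot.camera("wrist")
print(onz(c,256,190,.118)*1000)
g=c["pixels"].max(2); m=(g<75).astype(np.uint8); m[242:]=0
n,l,s,ce=cv2.connectedComponentsWithStats(m)
for i in range(1,n):
    if s[i,4]>300: print(s[i],ce[i])
x,y,w,h=[s[i,:4] for i in range(1,n) if abs(ce[i][0]-256)<15 and s[i,4]>800][0]
print("knob mid at top:",onz(c,x+w/2-.5,200,.159)*1000, w)
for u,v in ((x,205),(x+w,205)): print(onz(c,u,v,.159)*1000)
E
```

```text
[482.74809212 -52.24025053 118.        ]
[ 385    0   87  143 2095] [425.78615752  71.38424821]
[ 146   27   61   61 2749] [177.61476901  56.22699163]
[   0   96  181  146 6743] [ 83.25537595 201.15794157]
[ 226  175   61   67 3230] [255.78947368 208.86377709]
knob mid at top: [485.91296288 -48.53013769 159.        ] 61
[467.94974345 -36.08584014 159.        ]
[499.09341849 -66.8973692  159.        ]
```

```bash
python3 - <<'E'
from h import *
c=robot.camera("wrist"); crop(c,180,110,340,265,5,"w5c.png")
# predicted circle points of lid for candidate
for C in ([478.5,-57.5],[482,-53]):
  for a in (45,225,135,-45):
    print(C,a,np.round(proj(c,np.array([C[0]+56*np.cos(np.radians(a)),C[1]+56*np.sin(np.radians(a)),118])/1000),1))
E
```

```text
[478.5, -57.5] 45 [257.5 131.1]
[478.5, -57.5] 225 [256.3 256.4]
[478.5, -57.5] 135 [191.1 197.3]
[478.5, -57.5] -45 [322.4 198.1]
[482, -53] 45 [256.7 123.9]
[482, -53] 225 [255.5 250.8]
[482, -53] 135 [189.9 191. ]
[482, -53] -45 [322.  191.7]
```

View pics/w5c.png

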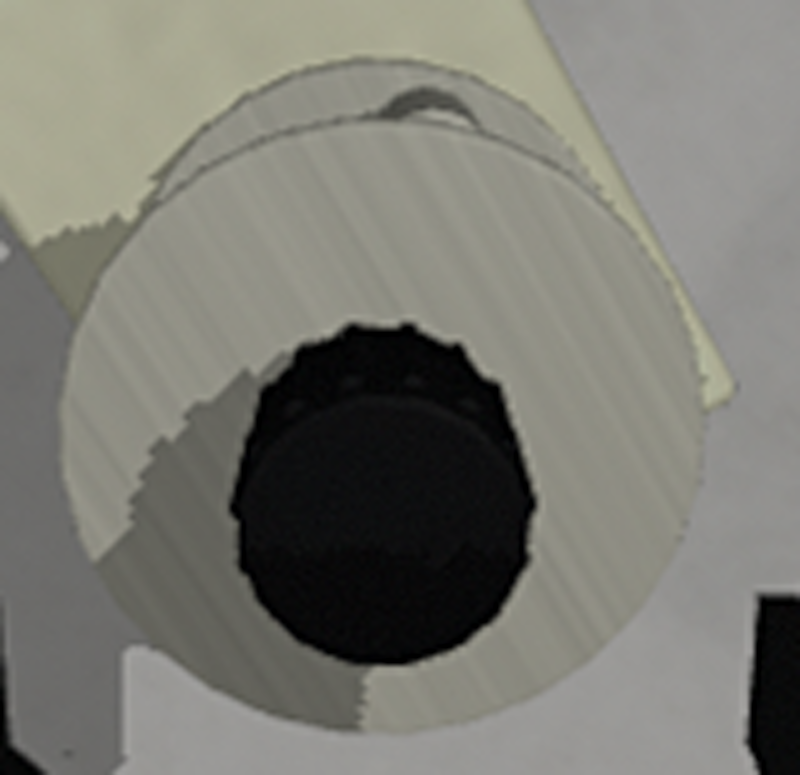

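>>> carry_out(series=[[-1, 0.2, 12, 0.3, -0.2, 0.5, 1], [-1, 0.2, 30, 0.3, -0.2, 0.5, 1], [-1, 0.2, 50, 0.3, -0.2, 0.5, 1], [-1, 0.2, 68, 0.3, -0.2, 0.5, 1], [-1, 0.2, 81, 0.3, -0.2, 0.5, 1], [-1, 0.2, 81, 0.3, -0.2, 0.5, 1]])

```text
time: 8.72
position: [0.4778, -0.0569, 0.124]
tool_rot: [0.924, 0.383, -0.001, -0.001]
ft_force: [0.0, 0.1, 1.0]
grip_width: 0.0868
```

>>> carry_out(series=[[0, 0, 0, 0, 0, 0, -1], [0, 0, 0, 0, 0, 0, -1], [0, 0, 0, 0, 0, 0, -1], [0, 0, 0, 0, 0, 0, -1]], force=30)

```text
time: 9.22
position: [0.4779, -0.057, 0.1244]
tool_rot: [0.924, 0.383, -0.001, -0.0]
ft_force: [0.4, 0.0, -0.7]
grip_width: 0.055
```

```bash
python3 - <<'E'
from h import *
st(); goal(478.2,-57.8,125,45)
E
```

```text
t 9.22 pos [477.9 -57.  124.4] psi 45.0 q [-0.35  0.5   1.88 -0.    0.77  0.43] F [ 0.4  0.  -0.7] w 55.0
GOAL t [-0.4  0.8 -0.6] rot [-0.1  0.1  0. ]
```

Fingers still closing (55 mm); keep closing, then begin turning.

>>> carry_out(series=[[0, 0, 0, 0, 0, 0, -1], [0, 0, 0, 0, 0, 0, -1], [0, 0, 0, 0, 0, 0, -1], [0, 0, 0, 0, 0, 0, -1]], force=30)

```text
time: 9.72
position: [0.4784, -0.0572, 0.1246]
tool_rot: [0.924, 0.383, -0.0, 0.0]
ft_force: [0.0, -1.1, 1.4]
grip_width: 0.0433
```

>>> carry_out(series=[[0, 0, -0.6, 0, 0, -10, -1], [0, 0, -1.2, 0, 0, -20, -1], [0, 0, -1.8, 0, 0, -30, -1], [0, 0, -2.3, 0, 0, -40, -1], [0, 0, -2.9, 0, 0, -50, -1], [0, 0, -3.5, 0, 0, -60, -1], [0, 0, -4.1, 0, 0, -70, -1], [0, 0, -4.7, 0, 0, -80, -1]])

```text
time: 10.72
position: [0.4772, -0.057, 0.1288]
tool_rot: [0.459, 0.888, -0.001, -0.001]
ft_force: [-1.4, -0.4, -1.1]
grip_width: 0.0433
```

```bash
python3 - <<'E'
from h import *
st(); print(robot.get_obs()["moment"])
c=robot.camera("wrist"); cv2.imwrite("pics/w6.png",c["pixels"][:,:,::-1])
E
```

```text
t 10.72 pos [477.2 -57.  128.8] psi 125.4 q [-0.35  0.49  1.88 -0.    0.78 -0.97] F [-1.4 -0.4 -1.1] w 43.3
[-0.06762783 -0.08259475 -0.00353925]
```

View pics/w6.png

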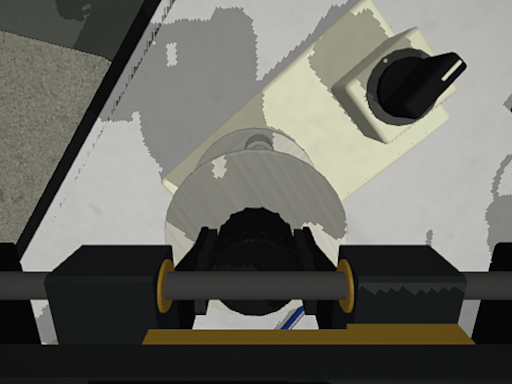

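>>> carry_out(series=[[0, 0, -0.6, 0, 0, -10.6, -1], [0, 0, -1.2, 0, 0, -21.2, -1], [0, 0, -1.9, 0, 0, -31.8, -1], [0, 0, -2.5, 0, 0, -42.4, -1], [0, 0, -3.1, 0, 0, -53, -1], [0, 0, -3.7, 0, 0, -63.6, -1], [0, 0, -4.3, 0, 0, -74.2, -1], [0, 0, -5, 0, 0, -85, -1]])

```text
time: 11.78
position: [0.4763, -0.0579, 0.1337]
tool_rot: [-0.265, 0.964, -0.0, -0.003]
ft_force: [-1.8, -4.9, 0.1]
grip_width: 0.0439
```

>>> carry_out(series=[[0, 0, 0, 0, 0, 0, 0.4], [0, 0, 0, 0, 0, 0, 0.4], [0, 0, 0, 0, 0, 0, 0.4], [0, 0, 0, 0, 0, 10.6, 0.5], [0, 0, 0, 0, 0, 21.2, 0.5], [0, 0, 0, 0, 0, 31.8, 0.5], [0, 0, 0, 0, 0, 42.4, 0.5], [0, 0, 0, 0, 0, 53, 0.5]])

```text
time: 12.78
position: [0.4763, -0.0577, 0.1336]
tool_rot: [0.196, 0.981, -0.001, -0.003]
ft_force: [0.7, -0.2, -0.1]
grip_width: 0.0653
```

```bash
python3 - <<'E'
from h import *
st();goal(478.2,-57.5,135,150)
E
```

```text
t 12.78 pos [476.3 -57.7 133.6] psi 157.3 q [-0.35  0.48  1.87 -0.    0.79 -1.52] F [ 0.7 -0.2 -0.1] w 65.3
GOAL t [-1.7  0.9 -1.4] rot [-0.2 -0.2  7.3]
```

>>> carry_out(series=[[-1.5, 0.8, -1, 0, 0, 10.6, 0.5], [-1.5, 0.8, -1, 0, 0, 21.2, 0.5], [-1.5, 0.8, -1, 0, 0, 31.8, 0.5], [-1.5, 0.8, -1, 0, 0, 42.4, 0.5], [-1.5, 0.8, -1, 0, 0, 53, 0.5], [-1.5, 0.8, -1, 0, 0, 63.6, 0.5], [-1.5, 0.8, -1, 0, 0, 74.2, 0.5], [-1.5, 0.8, -1, 0, 0, 84.8, 0.5]])

```text
time: 13.78
position: [0.478, -0.0573, 0.1346]
tool_rot: [0.808, 0.589, -0.003, -0.001]
ft_force: [0.2, -0.2, 0.1]
grip_width: 0.0654
```

>>> carry_out(series=[[0, 0, 0, 0, 0, 10.6, 0.5], [0, 0, 0, 0, 0, 21.2, 0.5], [0, 0, 0, 0, 0, 31.8, 0.5], [0, 0, 0, 0, 0, 42.4, 0.5], [0, 0, 0, 0, 0, 53, 0.5], [0, 0, 0, 0, 0, 53, 0.5]])

```text
time: 14.52
position: [0.478, -0.0571, 0.1345]
tool_rot: [0.986, 0.167, -0.003, -0.0]
ft_force: [0.3, 0.5, 0.1]
grip_width: 0.0653
```

```bash
python3 - <<'E'
from h import *
st();goal(478.2,-57.5,134.5,20)
E
```

```text
t 14.53 pos [478.  -57.1 134.5] psi 19.2 q [-0.35  0.48  1.87 -0.    0.8   0.89] F [0.3 0.5 0.1] w 65.3
GOAL t [ 0.1  0.5 -0. ] rot [-0.1  0.3 -0.8]
```

>>> carry_out(series=[[0, 0.3, 0, 0, 0.2, 0, -1], [0, 0.3, 0, 0, 0.2, 0, -1], [0, 0.3, 0, 0, 0.2, 0, -1], [0, 0.3, 0, 0, 0.2, 0, -1], [0, 0.3, 0, 0, 0.2, 0, -1], [0, 0.3, 0, 0, 0.2, 0, -1]], force=30)

```text
time: 15.28
position: [0.478, -0.0574, 0.1345]
tool_rot: [0.986, 0.167, -0.001, -0.0]
ft_force: [-0.3, -0.2, 0.4]
grip_width: 0.0441
```

>>> carry_out(series=[[0, 0, -0.6, 0, 0, -10.6, -1], [0, 0, -1.2, 0, 0, -21.2, -1], [0, 0, -1.9, 0, 0, -31.8, -1], [0, 0, -2.5, 0, 0, -42.4, -1], [0, 0, -3.1, 0, 0, -53, -1], [0, 0, -3.7, 0, 0, -63.6, -1], [0, 0, -4.3, 0, 0, -74.2, -1], [0, 0, -5, 0, 0, -85, -1]])

```text
time: 16.27
position: [0.4771, -0.0576, 0.1395]
tool_rot: [0.612, 0.791, -0.001, -0.002]
ft_force: [-2.5, -1.7, 2.2]
grip_width: 0.0442
```

>>> carry_out(series=[[0, 0, -0.6, 0, 0, -10.6, -1], [0, 0, -1.2, 0, 0, -21.2, -1], [0, 0, -1.9, 0, 0, -31.8, -1], [0, 0, -2.5, 0, 0, -42.4, -1], [0, 0, -3.1, 0, 0, -53, -1], [0, 0, -3.7, 0, 0, -63.6, -1], [0, 0, -4.3, 0, 0, -74.2, -1], [0, 0, -5, 0, 0, -85, -1]])

```text
time: 17.27
position: [0.4774, -0.0587, 0.1446]
tool_rot: [-0.086, 0.996, -0.001, -0.002]
ft_force: [-0.2, -3.2, -0.3]
grip_width: 0.0437
```

```bash
python3 - <<'E'
from h import *
st();goal(478.2,-57.5,134.5,20)
E
```

```text
t 17.27 pos [477.4 -58.7 144.6] psi -170.1 q [-0.35  0.46  1.86 -0.    0.82 -2.09] F [-0.2 -3.2 -0.3] w 43.7
GOAL t [-1.   1.1 10.1] rot [-4.000e-01  1.000e-01  1.699e+02]
```

>>> carry_out(series=[[0, 0, -0.6, 0, 0, -10, -1], [0, 0, -1.2, 0, 0, -20, -1], [0, 0, -1.7, 0, 0, -30, -1], [0, 0, -4, 0, 0, -30, -1], [0, 0, -7, 0, 0, -30, -1], [0, 0, -10, 0, 0, -30, -1], [0, 0, -12, 0, 0, -30, -1]])

```text
time: 18.15
position: [0.4775, -0.0587, 0.1568]
tool_rot: [-0.341, 0.94, -0.0, -0.002]
ft_force: [-0.4, 0.8, -1.5]
grip_width: 0.0439
```

```bash
python3 - <<'E'
from h import *
st()
c=robot.camera("scene"); crop(c,220,130,370,240,5,"s2.png")
E
```

```text
t 18.15 pos [477.5 -58.7 156.8] psi -140.2 q [-0.35  0.44  1.85 -0.    0.85 -2.62] F [-0.4  0.8 -1.5] w 43.9
```

View pics/s2.png

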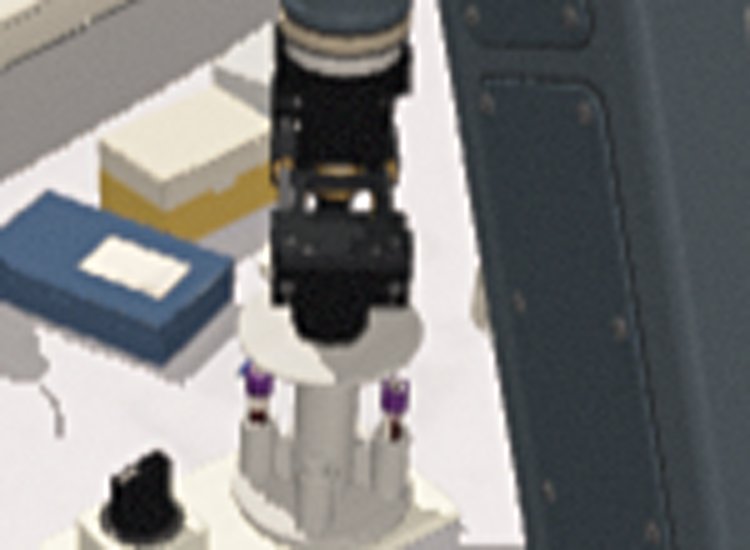

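>>> carry_out(series=[[0, 0, -6, 0, 0, 0, -1], [0, 0, -15, 0, 0, 0, -1], [0, 0, -26, 0, 0, 0, -1], [0, 0, -38, 0, 0, 0, -1], [0, 0, -50, 0, 0, 0, -1], [0, 0, -60, 0, 0, 0, -1], [0, 0, -65, 0, 0, 0, -1], [0, 0, -65, 0, 0, 0, -1]])

```text
time: 19.2
position: [0.478, -0.0586, 0.2224]
tool_rot: [-0.341, 0.94, -0.001, -0.002]
ft_force: [-0.3, 0.0, -1.4]
grip_width: 0.0439
```

```bash
python3 - <<'E'
from h import *
st(); goal(454,379,215,-140)
c=robot.camera("scene"); cv2.imwrite("pics/s3.png",c["pixels"][:,:,::-1])
c=robot.camera("wrist"); cv2.imwrite("pics/w7.png",c["pixels"][:,:,::-1])
t=robot.camera("top"); print(onz(t,112,178,0),onz(t,112,178,.3))
E
```

```text
t 19.2 pos [478.  -58.6 222.4] psi -140.2 q [-0.35  0.34  1.78 -0.    1.02 -2.62] F [-0.3  0.  -1.4] w 43.9
GOAL t [-262.   351.3    6.3] rot [-0.  -0.2 -0.2]
[0.59288868 0.44186111 0.        ] [0.55035923 0.32506903 0.3       ]
```

View pics/s3.png

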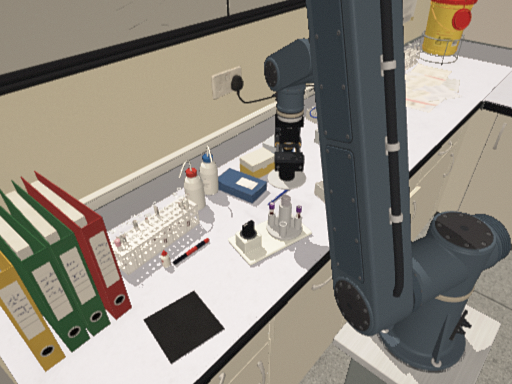

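View pics/w7.png

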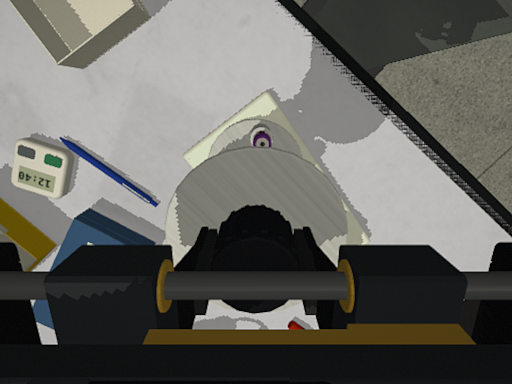

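>>> carry_out(series=[[-9, 12, 0, 0, 0, 0, -1], [-27, 36, 0, 0, 0, 0, -1], [-51, 68, 0, 0, 0, 0, -1], [-78, 104, 0, 0, 0, 0, -1], [-105, 140, 0, 0, 0, 0, -1], [-132, 176, 0, 0, 0, 0, -1], [-159, 213, 0, 0, 0, 0, -1], [-186, 249, 0, 0, 0, 0, -1]])

```text
time: 20.35
position: [0.4596, 0.2542, 0.2207]
tool_rot: [-0.341, 0.94, -0.0, -0.003]
ft_force: [0.4, -0.5, -1.8]
grip_width: 0.0441
```

```bash
python3 - <<'E'
from h import *
st(); goal(454,379,215,-140)
E
```

```text
t 20.35 pos [459.6 254.2 220.7] psi -140.1 q [ 0.29  0.4   1.68 -0.    1.07 -1.97] F [ 0.4 -0.5 -1.8] w 44.1
GOAL t [-75.8  99.4   5.4] rot [ 0.1 -0.3 -0.1]
```

>>> carry_out(series=[[-24, 30, 2, 0, 0, 0, -1], [-44, 56, 10, 0, 0, 0, -1], [-60, 79, 25, 0, 0, 0, -1], [-72, 95, 45, 0, 0, 0, -1], [-76, 99.5, 70, 0, 0, 0, -1], [-76, 99.5, 95, 0, 0, 0, -1], [-76, 99.5, 110, 0, -0.3, 0, -1], [-76, 99.5, 115, 0, -0.3, 0, -1]])

```text
time: 21.35
position: [0.4517, 0.3791, 0.1039]
tool_rot: [-0.341, 0.94, 0.001, -0.002]
ft_force: [-0.2, 0.7, -1.9]
grip_width: 0.0439
```

```bash
python3 - <<'E'
from h import *
st(); goal(454,379,17,-140)
c=robot.camera("wrist"); cv2.imwrite("pics/w8.png",c["pixels"][:,:,::-1])
c=robot.camera("scene"); crop(c,120,200,280,360,4,"s4.png")
E
```

```text
t 21.35 pos [451.7 379.1 103.9] psi -140.1 q [ 0.51  0.64  1.62  0.    0.89 -1.76] F [-0.2  0.7 -1.9] w 43.9
GOAL t [-2.1 -1.8 86.9] rot [ 0.2 -0.2 -0.1]
```

View pics/w8.png

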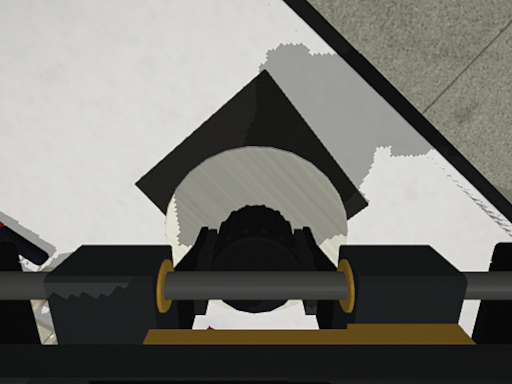

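View pics/s4.png

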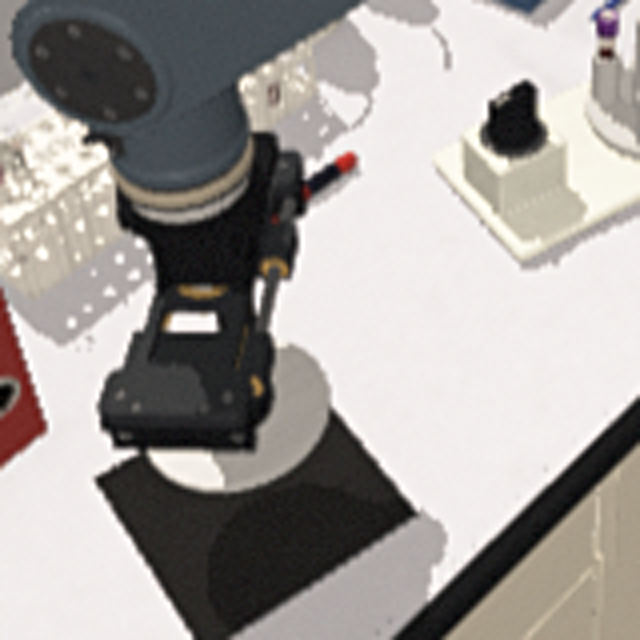

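```bash
python3 - <<'E'
from h import *
c=robot.camera("wrist")
P=[onz(c,u,v,.004)*1000 for u,v in ((135,184),(265,69),(368,205))]
print(np.round(P,1),(P[0]+P[2])/2, np.linalg.norm(P[0]-P[1]),np.linalg.norm(P[2]-P[1]))
E
```

```text
[[513.3 293.3   4. ]
 [367.6 320.2   4. ]
 [395.2 466.    4. ]] [454.25549158 379.65556679   4.        ] 148.22231875788128 148.4444748411274
```

Mat centre confirmed at (454, 379.5). Lowering.

>>> carry_out(series=[[-2.1, -1.4, 14, 0, 0, 0, -1], [-2.1, -1.4, 32, 0, 0, 0, -1], [-2.1, -1.4, 50, 0, 0, 0, -1], [-2.1, -1.4, 66, 0, 0, 0, -1], [-2.1, -1.4, 76, 0, 0, 0, -1], [-2.1, -1.4, 82, 0, 0, 0, -1], [-2.1, -1.4, 85, 0, 0, 0, -1], [-2.1, -1.4, 87, 0, 0, 0, -1]])

```text
time: 22.5
position: [0.4559, 0.38, 0.0187]
tool_rot: [-0.341, 0.94, 0.001, -0.0]
ft_force: [-0.1, -0.3, -1.3]
grip_width: 0.044
```

```bash
python3 - <<'E'
from h import *
st(); goal(454,379.5,17,-140)
E
```

```text
t 22.5 pos [455.9 380.   18.7] psi -140.1 q [ 0.51  0.77  1.65  0.    0.72 -1.76] F [-0.1 -0.3 -1.3] w 44.0
GOAL t [1.8 0.9 1.7] rot [ 0.1  0.  -0.1]
```

>>> carry_out(series=[[1.8, 0.9, 1, 0, 0, 0, -1], [1.8, 0.9, 2, 0, 0, 0, -1], [1.8, 0.9, 3, 0, 0, 0, -1], [1.8, 0.9, 3, 0, 0, 0, -1]])

```text
time: 23.0
position: [0.4535, 0.3795, 0.0169]
tool_rot: [-0.341, 0.94, 0.001, -0.0]
ft_force: [-3.1, -1.9, 6.1]
grip_width: 0.0438
```

Contact (+6 N). Release and rise.

>>> carry_out(series=[[0, 0, 0, 0, 0, 0, 0.2], [0, 0, 0, 0, 0, 0, 0.6], [0, 0, 0, 0, 0, 0, 0.6], [0, 0, 0, 0, 0, 0, 0.6], [0, 0, -20, 0, 0, 0, 0.6], [0, 0, -60, 0, 0, 0, 0.6], [0, 0, -110, 0, 0, 0, 0.8], [0, 0, -160, 0, 0, 0, 1]])

```text
time: 24.0
position: [0.4535, 0.379, 0.178]
tool_rot: [-0.341, 0.94, 0.001, -0.001]
ft_force: [1.8, 0.2, -0.6]
grip_width: 0.0812
```

```bash
python3 - <<'E'
from h import *
st()
c=robot.camera("wrist"); cv2.imwrite("pics/w9.png",c["pixels"][:,:,::-1])
c=robot.camera("top"); crop(c,200,160,400,260,4,"t9.png")
E
```

```text
t 24.0 pos [453.5 379.  178. ] psi -140.1 q [ 0.51  0.54  1.56  0.    1.04 -1.76] F [ 1.8  0.2 -0.6] w 81.2
```

View pics/w9.png

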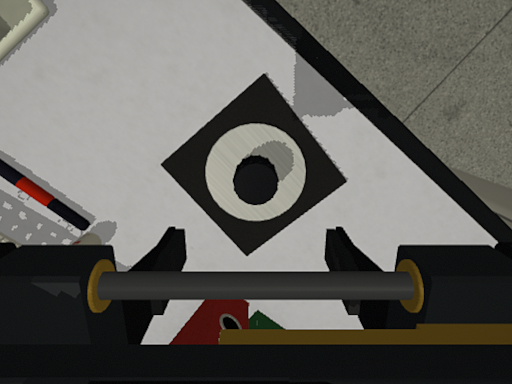

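View pics/t9.png

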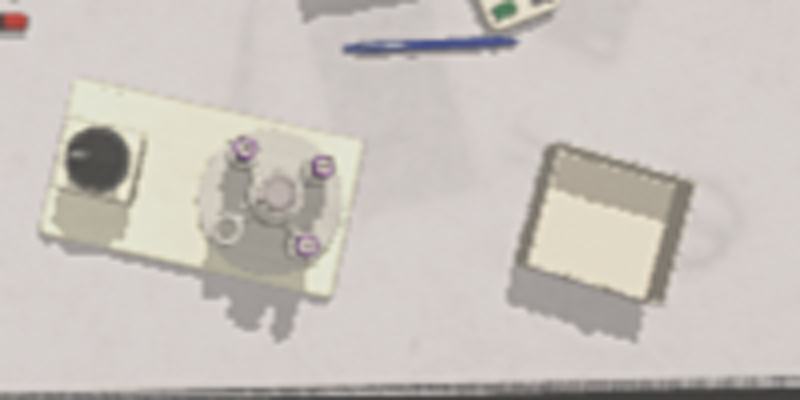

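```bash
python3 - <<'E'
from h import *
c=robot.camera("top")
f=lambda u,v:(200+(u+.5)/4-.5,160+(v+.5)/4-.5)
im=c["pixels"].astype(int); m=((im[:,:,0]-im[:,:,1]>25)&(im[:,:,2]-im[:,:,1]>20)).astype(np.uint8)
n,l,s,ce=cv2.connectedComponentsWithStats(m)
for i in range(1,n):
    if s[i,4]>8 and 240<ce[i][0]<300: print(s[i],ce[i],onz(c,*ce[i],.108)*1000)
for p in ((244,148),(322,166),(306,245)): print(onz(c,*f(*p),.108)*1000)
print("spindle",onz(c,*f(279,194),.143)*1000)
goal(514.4,-35.7,200,32)
E
```

```text
[514.13298203 -34.92129812 108.        ]
[499.79365372 -91.68564114 108.        ]
[442.41658772 -78.45828717 108.        ]
spindle [478.29778285 -57.7164658  143.        ]
GOAL t [ 221.7 -356.8  -21.7] rot [-6.000e-01  1.000e-01 -1.721e+02]
```

>>> carry_out(series=[[12, -20, -22, 0, 0, -10, 0], [35, -57, -22, 0, 0, -20, 0], [61, -98, -22, 0, 0, -30.5, 0], [87, -140, -22, 0, 0, -41, 0], [113, -182, -22, 0, 0, -51.5, 0], [139, -224, -22, 0, 0, -62, 0], [165, -266, -22, 0, 0, -72.5, 0], [191, -307, -22, 0, 0, -83, 0]])

```text
time: 25.15
position: [0.442, 0.1738, 0.1417]
tool_rot: [0.788, -0.604, 0.115, 0.034]
ft_force: [-0.4, -0.9, 0.4]
grip_width: 0.0435
```

```bash
python3 - <<'E'
from h import *
st(); goal(514.4,-35.5,180,31.75)
E
```

```text
t 25.15 pos [442.  173.8 141.7] psi -75.6 q [ 0.29  0.46  1.92 -0.35  0.71 -2.85] F [-0.4 -0.9  0.4] w 43.5
GOAL t [223.7 -16.9  13.5] rot [   8.6  -13.5 -106.2]
```

```bash
python3 - <<'E'
from h import *
goal(460,120,200,-155)
E
```

```text
GOAL t [ 68.2  -7.9 -43.7] rot [-13.1  -7.3  79.6]
```

>>> carry_out(series=[[8, -1, -20, -1.6, -0.9, 9.9, 0], [17, -2, -40, -3.2, -1.8, 19.9, 0], [25, -3, -43.7, -4.9, -2.7, 29.8, 0], [34, -4, -43.7, -6.5, -3.6, 39.8, 0], [43, -5, -43.7, -8.1, -4.5, 49.7, 0], [51, -6, -43.7, -9.8, -5.5, 59.7, 0], [60, -7, -43.7, -11.5, -6.4, 69.6, 0], [68, -8, -43.7, -13.1, -7.3, 79.6, 0]])

```text
time: 26.15
position: [0.4592, 0.1199, 0.1986]
tool_rot: [-0.213, 0.977, 0.001, -0.001]
ft_force: [0.5, -0.2, 0.4]
grip_width: 0.0438
```

```bash
python3 - <<'E'
from h import *
st(); goal(480,50,200,122)
E
```

```text
t 26.15 pos [459.2 119.9 198.6] psi -155.4 q [ 0.02  0.36  1.83  0.    0.96 -1.98] F [ 0.5 -0.2  0.4] w 43.8
GOAL t [ 10.2 -72.2  -1.6] rot [ 0.  -0.2 82.6]
```

>>> carry_out(series=[[1, -9, -1.6, 0, 0, 10.3, 0], [2, -18, -1.6, 0, 0, 20.6, 0], [4, -27, -1.6, 0, 0, 31, 0], [5, -36, -1.6, 0, 0, 41.3, 0], [6, -45, -1.6, 0, 0, 51.6, 0], [7, -54, -1.6, 0, 0, 62, 0], [9, -63, -1.6, 0, 0, 72.3, 0], [10, -72, -1.6, 0, -0.2, 82.6, 0]])

```text
time: 27.15
position: [0.479, 0.0501, 0.1985]
tool_rot: [0.487, 0.873, -0.001, -0.002]
ft_force: [0.3, -0.6, -0.8]
grip_width: 0.0435
```

```bash
python3 - <<'E'
from h import *
st(); goal(514.3,-35.3,180,40)
E
```

```text
t 27.15 pos [479.   50.1 198.5] psi 121.7 q [-0.13  0.37  1.81  0.    0.96 -0.68] F [ 0.3 -0.6 -0.8] w 43.5
GOAL t [-91.2 -14.8  18.3] rot [-0.2 -0.  81.7]
```

>>> carry_out(series=[[-11, -2, 2, 0, 0, 10.2, 0], [-23, -4, 4, 0, 0, 20.4, 0], [-34, -6, 7, 0, 0, 30.6, 0], [-46, -7, 9, 0, 0, 40.8, 0], [-57, -9, 11, 0, 0, 51, 0], [-69, -11, 14, 0, 0, 61.3, 0], [-80, -13, 16, 0, 0, 71.5, 0], [-91, -15, 18, -0.2, 0, 81.7, 0]])

```text
time: 28.15
position: [0.5129, -0.0353, 0.1785]
tool_rot: [0.941, 0.339, -0.001, -0.001]
ft_force: [-0.1, -0.1, 0.0]
grip_width: 0.0436
```

```bash
python3 - <<'E'
from h import *
st(); goal(514.3,-35.3,80,31.75)
c=robot.camera("wrist"); cv2.imwrite("pics/w10.png",c["pixels"][:,:,::-1])
im=c["pixels"].astype(int); m=((im[:,:,0]-im[:,:,1]>20)&(im[:,:,2]-im[:,:,1]>20)).astype(np.uint8)
n,l,s,ce=cv2.connectedComponentsWithStats(m)
for i in range(1,n):
    if s[i,4]>30: print(s[i],ce[i],onz(c,*ce[i],.108)*1000)
E
```

```text
t 28.15 pos [512.9 -35.3 178.5] psi 39.6 q [-0.29  0.44  1.75  0.    0.95  0.59] F [-0.1 -0.1  0. ] w 43.6
GOAL t [ 1.3  1.1 98.5] rot [-0.2  0.1  7.9]
[248 188  20  25 240] [257.375      198.12083333] [516.39171811 -32.96646742 108.        ]
[288 241   5  21  66] [290.5        250.36363636] [498.60383869 -83.8041083  108.        ]
```

View pics/w10.png

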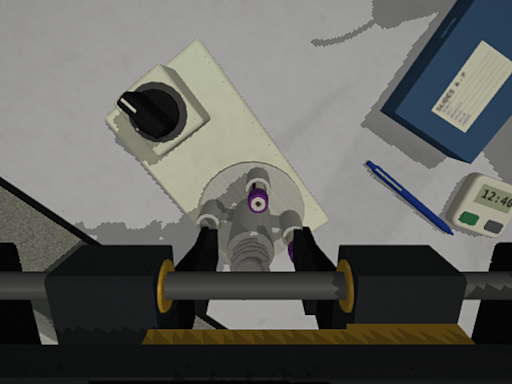

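>>> carry_out(series=[[1.3, 0.8, 5, 0, 0, 7.9, 0], [1.3, 0.8, 20, 0, 0, 7.9, 0], [1.3, 0.8, 40, 0, 0, 7.9, 0], [1.3, 0.8, 60, 0, 0, 7.9, 0], [1.3, 0.8, 80, 0, 0, 7.9, 0], [1.3, 0.8, 92, 0, 0, 7.9, 0], [1.3, 0.8, 97, 0, 0, 7.9, 0], [1.3, 0.8, 97, 0, 0, 7.9, 0]])

```text
time: 29.2
position: [0.5149, -0.0363, 0.0812]
tool_rot: [0.962, 0.272, -0.001, -0.0]
ft_force: [0.8, -0.3, 0.0]
grip_width: 0.0433
```

```bash
python3 - <<'E'
from h import *
st(); goal(514.3,-35.3,81,31.75)
c=robot.camera("wrist"); cv2.imwrite("pics/w11.png",c["pixels"][:,:,::-1])
E
```

```text
t 29.2 pos [514.9 -36.3  81.2] psi 31.5 q [-0.29  0.61  1.82 -0.    0.72  0.73] F [ 0.8 -0.3  0. ] w 43.3
GOAL t [-0.  -1.1  0.2] rot [-0.1  0.1 -0.2]
```

View pics/w11.png

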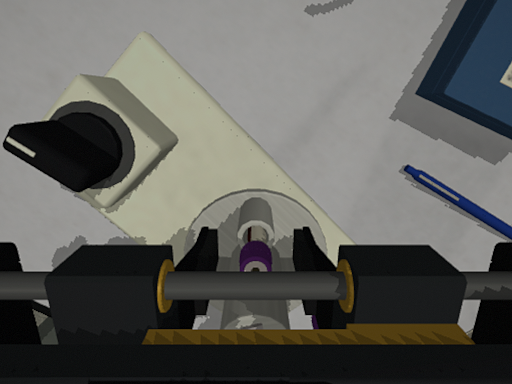

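The cap is centred between the fingers at (256,258). Grip and lift.

>>> carry_out(series=[[0, -0.6, 0, 0, 0, 0, -1], [0, -0.6, 0, 0, 0, 0, -1], [0, -0.6, 0, 0, 0, 0, -1], [0, -0.6, 0, 0, 0, 0, -1], [0, -0.6, 0, 0, 0, 0, -1]], force=20)

```text
time: 29.88
position: [0.515, -0.0359, 0.0818]
tool_rot: [0.962, 0.272, -0.001, -0.0]
ft_force: [0.2, -0.4, 1.4]
grip_width: 0.0118
```

>>> carry_out(series=[[0, -0.5, -8, 0, 0, 0, -1], [0, -0.5, -22, 0, 0, 0, -1], [0, -0.5, -38, 0, 0, 0, -1], [0, -0.5, -54, 0, 0, 0, -1], [0, -0.5, -70, 0, 0, 0, -1], [0, -0.5, -90, 0, 0, 0, -1], [0, -0.5, -110, 0, 0, 0, -1], [0, -0.5, -120, 0, 0, 0, -1]])

```text
time: 30.88
position: [0.5155, -0.0355, 0.2037]
tool_rot: [0.962, 0.272, 0.0, 0.001]
ft_force: [0.6, -0.8, -0.7]
grip_width: 0.0118
```

```bash
python3 - <<'E'
from h import *
st()
u=np.array([np.cos(np.radians(73.3)),np.sin(np.radians(73.3))]); v=np.array([u[1],-u[0]])
p=np.array([455,-313.5])+12*u+18*v; print(p)
goal(p[0],p[1],190,73.3,0)
c=robot.camera("scene"); cv2.imwrite("pics/s5.png",c["pixels"][:,:,::-1])
c=robot.camera("top"); crop(c,200,160,400,260,4,"t10.png")
E
```

```text
t 30.88 pos [515.5 -35.5 203.7] psi 31.5 q [-0.28  0.41  1.72 -0.    1.01  0.74] F [ 0.6 -0.8 -0.7] w 11.8
[ 475.68913115 -307.17861942]
GOAL t [-176.   210.7   13.9] rot [  0.1   0.  -41.8]
```

View pics/s5.png

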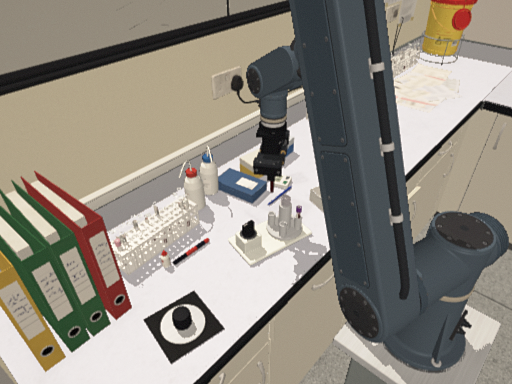

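View pics/t10.png

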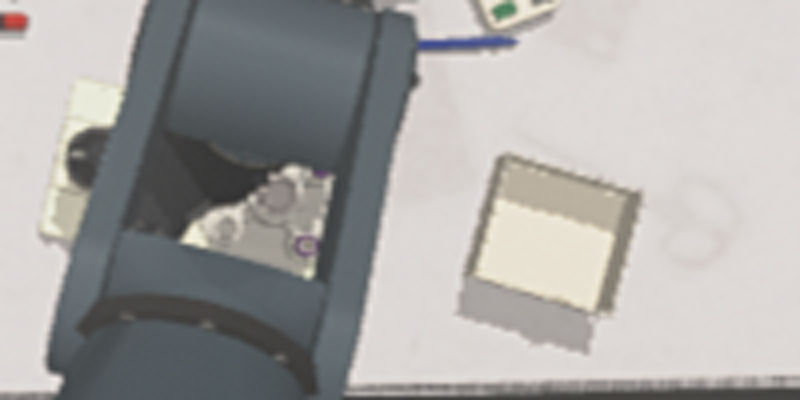

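The tray was knocked: its rim corners are now at crop (502,155), (640,190), (607,315), (465,277). Measuring it again.

```bash
cat > tray.py <<'E'
from h import *
def tray(corn):  # crop coords TL,TR,BR,BL
    c=robot.camera("top")
    f=lambda u,v:(200+(u+.5)/4-.5,160+(v+.5)/4-.5)
    P=np.array([onz(c,*f(*p),0.053)[:2]*1000 for p in corn])
    print(np.round(P)); C=P.mean(0); d=(P[0]-P[1])+(P[3]-P[2]); a=np.degrees(np.arctan2(d[1],d[0]))
    print("centre",np.round(C,1),"long axis",round(a,1),[round(np.linalg.norm(P[i]-P[(i+1)%4])) for i in range(4)])
    return C,a
def drop(C,a,du,dv,z,tilt=0,psi=None):
    u=np.array([np.cos(np.radians(a)),np.sin(np.radians(a))]); v=np.array([u[1],-u[0]])
    p=C+du*u+dv*v; print("TCP",np.round(p,1)); goal(p[0],p[1],z,psi or a,tilt)
E
python3 - <<'E'
from tray import *
C,a=tray([(502,154),(641,191),(609,316),(466,277)])
drop(C,a,12,18,180)
drop(C,a,12,18,120,30)
E
```

```text
[[ 510. -236.]
 [ 479. -342.]
 [ 384. -313.]
 [ 416. -205.]]
centre [ 447.4 -273.8] long axis 73.7 [111, 99, 113, 99]
TCP [ 468.  -267.3]
GOAL t [-161.4  173.    22.5] rot [ -0.    0.  -42.2]
TCP [ 468.  -267.3]
GOAL t [-161.3  173.    82.5] rot [ 11.   28.7 -41.2]
```

>>> carry_out(series=[[-10, 11, 0, 0, 0, -3, -1], [-33, 35, 0, 0, 0, -9, -1], [-58, 62, 0, 0, 0, -15, -1], [-83, 89, 0, 0, 0, -22, -1], [-108, 116, 0, 0, 0, -29, -1], [-133, 143, 2, 0, 0, -36, -1], [-152, 163, 10, 0, 0, -42, -1], [-161, 173, 20, 0, 0, -42, -1]])

```text
time: 32.02
position: [0.4677, -0.2683, 0.1814]
tool_rot: [0.802, 0.597, -0.0, -0.0]
ft_force: [0.2, 0.1, -0.3]
grip_width: 0.0117
```

```bash
python3 - <<'E'
from tray import *
st(); C,a=np.array([447.4,-273.8]),73.7
drop(C,a,12,18,110,30)
drop(C,a,12,18,62,30)
c=robot.camera("wrist"); cv2.imwrite("pics/w12.png",c["pixels"][:,:,::-1])
c=robot.camera("top"); crop(c,200,160,400,260,4,"t11.png")
E
```

```text
t 32.02 pos [ 467.7 -268.3  181.4] psi 73.4 q [-0.73  0.47  1.69 -0.    0.98 -0.44] F [ 0.2  0.1 -0.3] w 11.7
TCP [ 468.  -267.3]
GOAL t [ 1.   0.1 71.4] rot [ 0.  30.  -0.3]
TCP [ 468.  -267.3]
GOAL t [  1.    0.2 119.4] rot [ 0.  30.  -0.3]
```

View pics/w12.png

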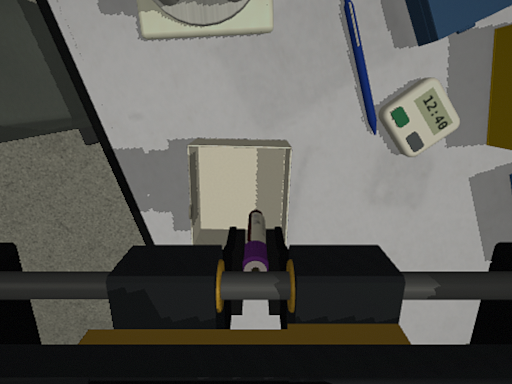

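View pics/t11.png

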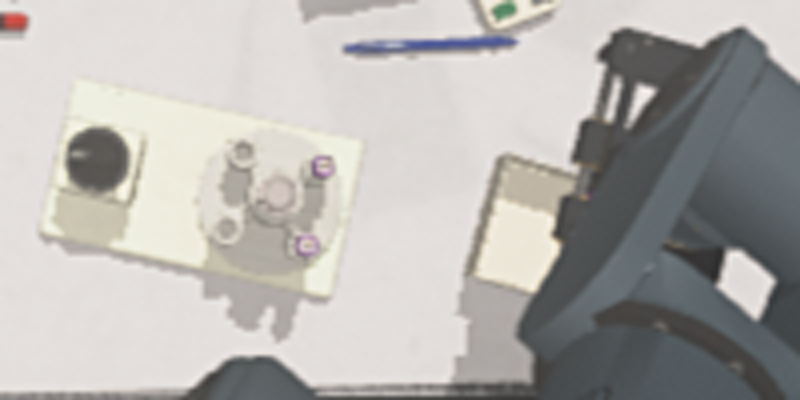

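>>> carry_out(series=[[1, 0, 5, 0, 5, 0, -1], [1, 0, 15, 0, 10, 0, -1], [1, 0, 25, 0, 15, 0, -1], [1, 0, 35, 0, 20, 0, -1], [1, 0, 45, 0, 25, 0, -1], [1, 0, 55, 0, 30, 0, -1], [1, 0, 65, 0, 30, 0, -1], [1, 0, 71, 0, 30, 0, -1]])

```text
time: 33.12
position: [0.4673, -0.2649, 0.1091]
tool_rot: [0.775, 0.576, 0.206, -0.157]
ft_force: [-0.0, -0.3, -0.0]
grip_width: 0.0119
```

```bash
python3 - <<'E'
from tray import *
st(); C,a=np.array([447.4,-273.8]),73.7
drop(C,a,12,18,62,30)
c=robot.camera("wrist"); cv2.imwrite("pics/w13.png",c["pixels"][:,:,::-1])
E
```

```text
t 33.12 pos [ 467.3 -264.9  109.1] psi 73.2 q [-0.96  0.69  1.64  0.43  1.19 -0.91] F [-0.  -0.3 -0. ] w 11.9
TCP [ 468.  -267.3]
GOAL t [-25.5   1.7  39.7] rot [-0.1 -0.1 -0.4]
```

View pics/w13.png

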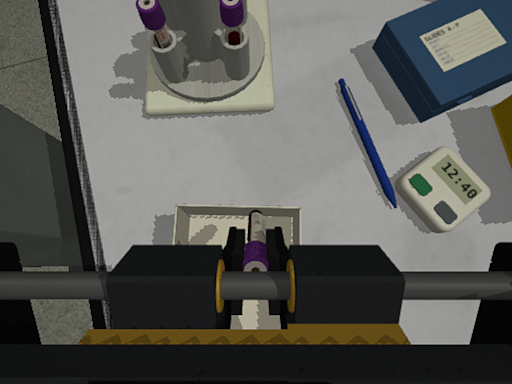

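>>> carry_out(series=[[-4, 0.5, 6, 0, 0, 0, -1], [-9, 1, 14, 0, 0, 0, -1], [-14, 1.7, 22, 0, 0, 0, -1], [-19, 1.7, 30, 0, 0, 0, -1], [-23, 1.7, 36, 0, 0, 0, -1], [-25.5, 1.7, 39, 0, 0, 0, -1], [-25.5, 1.7, 39, 0, 0, 0, -1]])

```text
time: 34.05
position: [0.4677, -0.2675, 0.062]
tool_rot: [0.775, 0.576, 0.206, -0.157]
ft_force: [-0.0, -0.7, 0.2]
grip_width: 0.0116
```

>>> carry_out(series=[[0, 0, 0, 0, 0, 0, -0.35], [0, 0, 0, 0, 0, 0, -0.35], [0, 0, 0, 0, 0, 0, -0.35], [0, 0, 0, 0, 0, 0, -0.35], [0, 0, -15, 0, 0, 0, -0.35], [0, 0, -40, 0, 0, 0, -0.35], [0, 0, -80, 0, 0, 0, -0.35], [0, 0, -120, 0, 0, 0, 0]])

```text
time: 35.05
position: [0.4508, -0.3263, 0.1677]
tool_rot: [0.775, 0.576, 0.206, -0.157]
ft_force: [0.5, -0.5, 0.1]
grip_width: 0.0329
```

```bash
python3 - <<'E'
from tray import *
st()
c=robot.camera("wrist"); cv2.imwrite("pics/w14.png",c["pixels"][:,:,::-1])
goal(500.2,-93.5,185,-58.25)
goal(500.2,-93.5,185,121.75)
E
```

```text
t 35.05 pos [ 450.8 -326.3  167.7] psi 73.2 q [-1.04  0.64  1.52  0.38  1.37 -0.9 ] F [ 0.5 -0.5  0.1] w 32.9
GOAL t [216.5 -22.3 107.9] rot [-33.8 -15.4 128. ]
GOAL t [216.5 -22.3 107.9] rot [ 12.7 -27.8 -47.3]
```

View pics/w14.png

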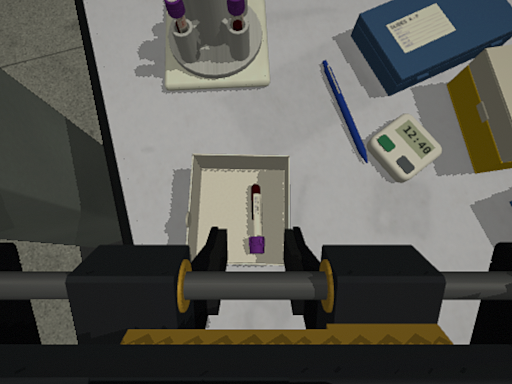

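>>> carry_out(series=[[10, -1, -6, 0.8, -1.7, -3, 0], [35, -3.6, -2, 2.5, -5.5, -9.5, 0], [64, -6.6, 15, 4, -8.8, -15, 0], [95, -9.8, 34, 5.8, -12.7, -21.5, 0], [126, -13, 54, 7.7, -17, -29, 0], [157, -16, 73, 9.7, -21, -36, 0], [188, -19.4, 92, 11.5, -25, -43, 0], [216.5, -22.3, 108, 12.7, -27.8, -47.3, 0]])

```text
time: 36.1
position: [0.4995, -0.0906, 0.1852]
tool_rot: [0.484, 0.875, -0.001, -0.0]
ft_force: [1.1, -1.0, -0.2]
grip_width: 0.0434
```

```bash
python3 - <<'E'
from tray import *
st()
c=robot.camera("wrist"); cv2.imwrite("pics/w15.png",c["pixels"][:,:,::-1])
goal(500.3,-93.3,120,121.75)
E
```

```text
t 36.1 pos [499.5 -90.6 185.2] psi 122.1 q [-0.4   0.42  1.76 -0.    0.96 -0.96] F [ 1.1 -1.  -0.2] w 43.4
GOAL t [-7.2 -2.6 65.2] rot [-0.1 -0.1  0.6]
```

View pics/w15.png

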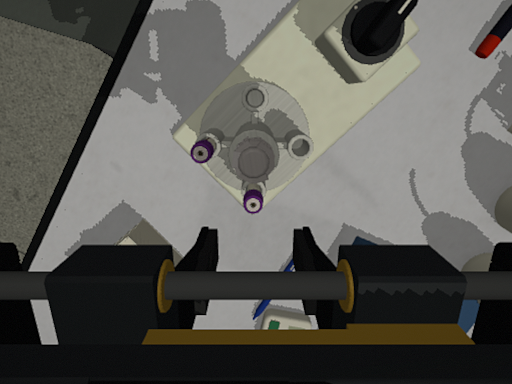

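```bash
python3 - <<'E'
from tray import *
st()
c=robot.camera("wrist")
print(onz(c,253.5,204.5,.108)*1000, onz(c,202,152.5,.108)*1000, onz(c,252,163,.143)*1000)
goal(500.3,-93.3,120,121.75)
E
```

```text
t 36.15 pos [498.8 -85.9 185.2] psi 122.3 q [-0.39  0.42  1.77 -0.    0.96 -0.96] F [0.2 2.9 0.3] w 43.5
[497.95753685 -88.53930672 108.        ] [441.0847579  -73.58122996 108.        ] [474.88197666 -53.41191174 143.        ]
GOAL t [-5.4 -1.4 65.1] rot [-0.1 -0.1  0.5]
```

```bash
python3 - <<'E'
from tray import *
st();goal(500.8,-93.4,81.5,121.75)
E
```

```text
t 36.2 pos [498.8 -88.  185.1] psi 122.2 q [-0.4   0.42  1.76 -0.    0.96 -0.96] F [-0.1 -0.4 -0. ] w 43.9
GOAL t [ -5.8  -0.9 103.6] rot [-0.1 -0.1  0.5]
```

>>> carry_out(series=[[-5.8, -0.9, 8, 0, 0, 0.5, 0], [-5.8, -0.9, 24, 0, 0, 0.5, 0], [-5.8, -0.9, 42, 0, 0, 0.5, 0], [-5.8, -0.9, 55, 0, 0, 0.5, 0], [-5.8, -0.9, 60, 0, 0, 0.5, 0], [-5.8, -0.9, 60, 0, 0, 0.5, 0]])

```text
time: 36.95
position: [0.5008, -0.0938, 0.1248]
tool_rot: [0.487, 0.873, -0.0, -0.002]
ft_force: [-0.8, -0.4, -0.8]
grip_width: 0.0437
```

```bash
python3 - <<'E'
from tray import *
st();goal(500.8,-93.4,81.5,121.75)
c=robot.camera("wrist"); cv2.imwrite("pics/w16.png",c["pixels"][:,:,::-1])
E
```

```text
t 36.95 pos [500.8 -93.8 124.8] psi 121.7 q [-0.4   0.52  1.81 -0.    0.81 -0.96] F [-0.8 -0.4 -0.8] w 43.7
GOAL t [ 0.3  0.3 43.3] rot [-0.1 -0.1 -0.1]
```

View pics/w16.png

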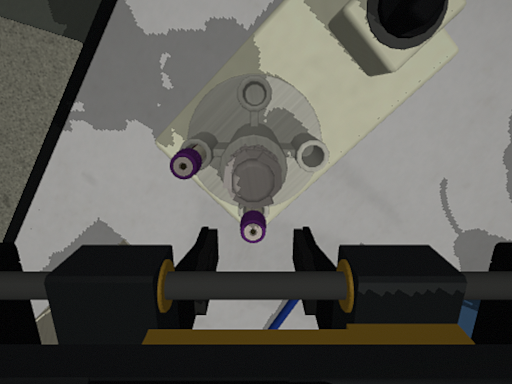

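>>> carry_out(series=[[0, 0, 10, 0, 0, 0, 0], [0, 0, 24, 0, 0, 0, 0], [0, 0, 36, 0, 0, 0, 0], [0, 0, 43, 0, 0, 0, 0], [0, 0, 43, 0, 0, 0, -1], [0, 0, 43, 0, 0, 0, -1], [0, 0, 43, 0, 0, 0, -1], [0, 0, 43, 0, 0, 0, -1]])

```text
time: 38.0
position: [0.5011, -0.0938, 0.0825]
tool_rot: [0.487, 0.873, -0.0, -0.001]
ft_force: [-1.1, -1.9, -0.1]
grip_width: 0.0118
```

>>> carry_out(series=[[0, 0, 0, 0, 0, 0, -1], [0, 0, -10, 0, 0, 0, -1], [0, 0, -24, 0, 0, 0, -1], [0, 0, -40, 0, 0, 0, -1], [0, 0, -58, 0, 0, 0, -1], [0, 0, -78, 0, 0, 0, -1], [0, 0, -98, 0, 0, 0, -1], [0, 0, -110, 0, 0, 0, -1]])

```text
time: 39.0
position: [0.5019, -0.094, 0.1945]
tool_rot: [0.487, 0.873, -0.0, 0.0]
ft_force: [0.5, 0.2, -1.0]
grip_width: 0.0122
```

```bash
python3 - <<'E'
from tray import *
st()
c=robot.camera("wrist"); cv2.imwrite("pics/w17.png",c["pixels"][:,:,::-1])
C,a=np.array([447.4,-273.8]),73.7
drop(C,a,12,0,180,0)
c=robot.camera("top"); crop(c,200,160,400,260,4,"t12.png")
E
```

```text
t 39.0 pos [501.9 -94.  194.5] psi 121.7 q [-0.4   0.41  1.75 -0.    0.98 -0.96] F [ 0.5  0.2 -1. ] w 12.2
TCP [ 450.8 -262.3]
GOAL t [-115.6 -132.4   15.6] rot [ 0.1  0.1 48. ]
```

View pics/w17.png

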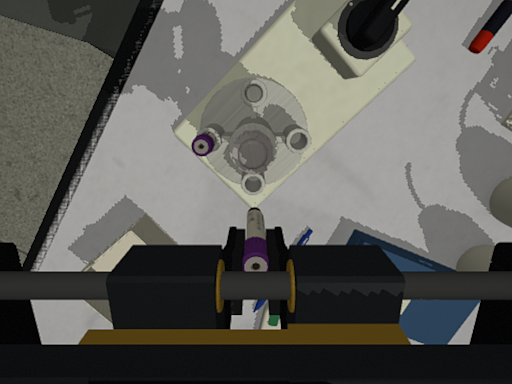

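View pics/t12.png

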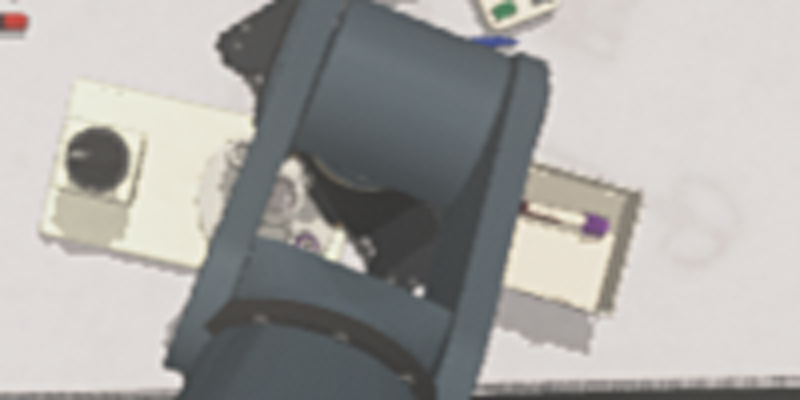

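>>> carry_out(series=[[-8, -9, 0, 0, 0, 4, -1], [-25, -28, 0, 0, 0, 11, -1], [-44, -50, 0, 0, 0, 19, -1], [-63, -72, 0, 0, 0, 27, -1], [-82, -94, 0, 0, 0, 35, -1], [-100, -114, 5, 0, 0, 42, -1], [-112, -128, 12, 0, 0, 48, -1], [-115.6, -132.4, 16, 0, 0, 48, -1]])

```text
time: 40.1
position: [0.4498, -0.2628, 0.1776]
tool_rot: [0.8, 0.6, 0.0, 0.0]
ft_force: [-0.6, -0.2, 0.3]
grip_width: 0.0117
```

```bash
python3 - <<'E'
from tray import *
st()
C,a=np.array([447.4,-273.8]),73.7
drop(C,a,12,-1,110,30)
E
```

```text
t 40.1 pos [ 449.8 -262.8  177.6] psi 73.7 q [-0.74  0.45  1.74 -0.    0.95 -0.46] F [-0.6 -0.2  0.3] w 11.7
TCP [ 449.8 -262. ]
GOAL t [ 0.8 -0.3 67.6] rot [ 0. 30.  0.]
```

>>> carry_out(series=[[1, 0, 5, 0, 5, 0, -1], [1, 0, 15, 0, 10, 0, -1], [1, 0, 25, 0, 15, 0, -1], [1, 0, 35, 0, 20, 0, -1], [1, 0, 45, 0, 25, 0, -1], [1, 0, 55, 0, 30, 0, -1], [1, 0, 63, 0, 30, 0, -1], [1, 0, 68, 0, 30, 0, -1]])

```text
time: 41.1
position: [0.45, -0.2609, 0.1092]
tool_rot: [0.773, 0.58, 0.207, -0.155]
ft_force: [0.1, -0.5, -0.2]
grip_width: 0.0117
```

```bash
python3 - <<'E'
from tray import *
st()
C,a=np.array([447.4,-273.8]),73.7
drop(C,a,12,-1,62,30)
c=robot.camera("wrist"); cv2.imwrite("pics/w18.png",c["pixels"][:,:,::-1])
E
```

```text
t 41.1 pos [ 450.  -260.9  109.2] psi 73.8 q [-0.98  0.68  1.68  0.43  1.17 -0.94] F [ 0.1 -0.5 -0.2] w 11.7
TCP [ 449.8 -262. ]
GOAL t [-24.5   0.1  40.3] rot [-0.1  0.   0.1]
```

View pics/w18.png

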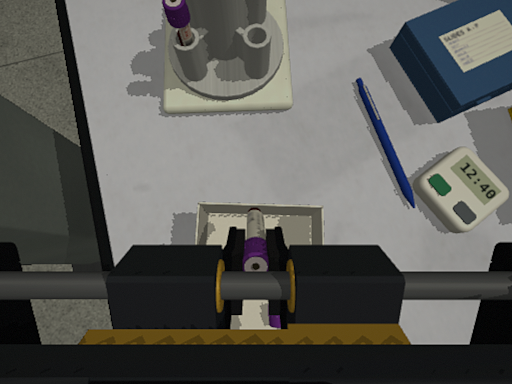

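>>> carry_out(series=[[-4, 0, 6, 0, 0, 0, -1], [-9, 0, 14, 0, 0, 0, -1], [-14, 0, 22, 0, 0, 0, -1], [-19, 0, 30, 0, 0, 0, -1], [-23, 0, 36, 0, 0, 0, -1], [-24.5, 0, 39, 0, 0, 0, -1], [-24.5, 0, 39, 0, 0, 0, -1]])

```text
time: 42.02
position: [0.4494, -0.2622, 0.0627]
tool_rot: [0.773, 0.58, 0.207, -0.156]
ft_force: [0.3, 0.6, -0.8]
grip_width: 0.0116
```

>>> carry_out(series=[[0, 0, 0, 0, 0, 0, -0.35], [0, 0, 0, 0, 0, 0, -0.35], [0, 0, 0, 0, 0, 0, -0.35], [0, 0, 0, 0, 0, 0, -0.35], [0, 0, -15, 0, 0, 0, -0.35], [0, 0, -40, 0, 0, 0, -0.35], [0, 0, -80, 0, 0, 0, -0.35], [0, 0, -120, 0, 0, 0, 0]])

```text
time: 43.02
position: [0.4324, -0.3208, 0.1684]
tool_rot: [0.773, 0.58, 0.207, -0.156]
ft_force: [0.3, 0.7, 0.2]
grip_width: 0.0326
```

```bash
python3 - <<'E'
from tray import *
st()
c=robot.camera("wrist"); cv2.imwrite("pics/w19.png",c["pixels"][:,:,::-1])
goal(443,-80,190,31.75)
E
```

```text
t 43.02 pos [ 432.4 -320.8  168.4] psi 73.7 q [-1.06  0.62  1.56  0.37  1.36 -0.93] F [0.3 0.7 0.2] w 32.6
GOAL t [216.4 -60.  102. ] rot [-10.4 -28.3  41.1]
```

View pics/w19.png

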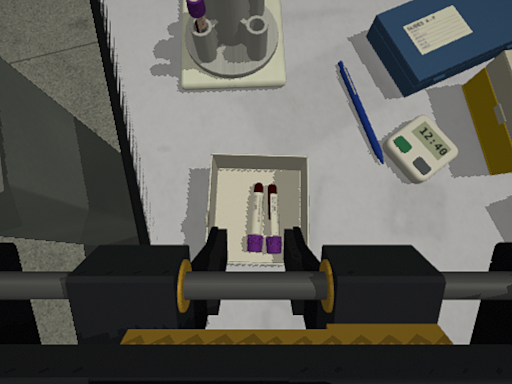

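>>> carry_out(series=[[8, -2, -8, -0.6, -1.8, 2.6, 0], [32, -9, -8, -2, -5.3, 8, 0], [62, -17, 10, -3.6, -10, 14.5, 0], [93, -26, 30, -5.3, -14.5, 21, 0], [124, -34, 48, -6.8, -18.5, 27, 0], [155, -43, 66, -8.3, -22.5, 33, 0], [186, -52, 84, -9.6, -26, 38, 0], [210, -58, 98, -10.4, -28.3, 41, 0]])

```text
time: 44.08
position: [0.4427, -0.0863, 0.1913]
tool_rot: [0.962, 0.274, 0.0, 0.0]
ft_force: [0.5, -0.3, 0.3]
grip_width: 0.0436
```

```bash
python3 - <<'E'
from tray import *
st()
goal(442.5,-80,125,31.75)
E
```

```text
t 44.08 pos [442.7 -86.3 191.3] psi 31.7 q [-0.44  0.34  1.89 -0.    0.91  0.58] F [ 0.5 -0.3  0.3] w 43.6
GOAL t [ 3.2 -5.5 66.3] rot [ 0.1  0.  -0. ]
```

>>> carry_out(series=[[3.2, -5.5, 8, 0, 0, 0, 0], [3.2, -5.5, 24, 0, 0, 0, 0], [3.2, -5.5, 42, 0, 0, 0, 0], [3.2, -5.5, 58, 0, 0, 0, 0], [3.2, -5.5, 65, 0, 0, 0, 0], [3.2, -5.5, 66, 0, 0, 0, 0], [3.2, -5.5, 66, 0, 0, 0, 0]])

```text
time: 44.95
position: [0.4428, -0.0805, 0.1256]
tool_rot: [0.962, 0.273, 0.0, 0.001]
ft_force: [1.0, 0.7, -0.2]
grip_width: 0.0435
```

```bash
python3 - <<'E'
from tray import *
st();goal(442.5,-80,81.5,31.75)
c=robot.camera("wrist"); cv2.imwrite("pics/w20.png",c["pixels"][:,:,::-1])
for X in ([442.2,-80.3,108],[478.3,-58,143]): print(proj(c,np.array(X)/1000))
E
```

```text
t 44.95 pos [442.8 -80.5 125.6] psi 31.7 q [-0.43  0.46  1.96 -0.    0.72  0.59] F [ 1.   0.7 -0.2] w 43.5
GOAL t [-0.  -0.6 44.1] rot [ 0.1 -0.  -0. ]
[256.03947567 231.43535293]
[256.35452527 181.33677287]
```

View pics/w20.png

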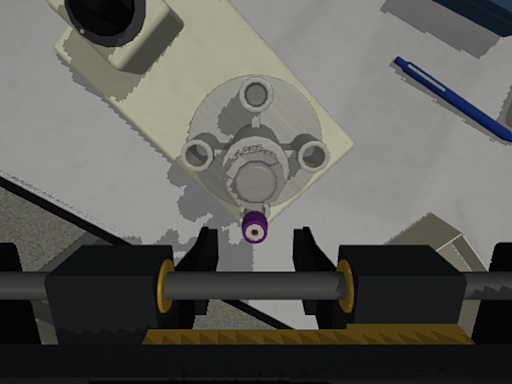

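Cap seen at (255,231), as predicted. Descend, grip, lift.

>>> carry_out(series=[[0, 0, 10, 0, 0, 0, 0], [0, 0, 24, 0, 0, 0, 0], [0, 0, 37, 0, 0, 0, 0], [0, 0, 44, 0, 0, 0, 0], [0, 0, 44, 0, 0, 0, -1], [0, 0, 44, 0, 0, 0, -1], [0, 0, 44, 0, 0, 0, -1], [0, 0, 44, 0, 0, 0, -1]])

```text
time: 46.0
position: [0.4431, -0.0805, 0.082]
tool_rot: [0.962, 0.273, 0.001, 0.001]
ft_force: [-0.4, 0.2, -1.2]
grip_width: 0.0117
```

>>> carry_out(series=[[0, 0, 0, 0, 0, 0, -1], [0, 0, -10, 0, 0, 0, -1], [0, 0, -24, 0, 0, 0, -1], [0, 0, -40, 0, 0, 0, -1], [0, 0, -58, 0, 0, 0, -1], [0, 0, -78, 0, 0, 0, -1], [0, 0, -98, 0, 0, 0, -1], [0, 0, -110, 0, 0, 0, -1]])

```text
time: 47.0
position: [0.4432, -0.0805, 0.1935]
tool_rot: [0.962, 0.273, 0.002, 0.002]
ft_force: [0.7, -0.1, 0.3]
grip_width: 0.0121
```

```bash
python3 - <<'E'
from tray import *
st()
c=robot.camera("wrist"); cv2.imwrite("pics/w21.png",c["pixels"][:,:,::-1])
C,a=np.array([447.4,-273.8]),73.7
drop(C,a,12,-18,180,0)
c=robot.camera("top"); crop(c,200,160,400,260,4,"t13.png")
E
```

```text
t 47.0 pos [443.2 -80.5 193.5] psi 31.7 q [-0.43  0.34  1.89 -0.    0.91  0.59] F [ 0.7 -0.1  0.3] w 12.1
TCP [ 433.5 -257.2]
GOAL t [-101.8  144.6   14.9] rot [  0.4  -0.1 -41.9]
```

View pics/w21.png

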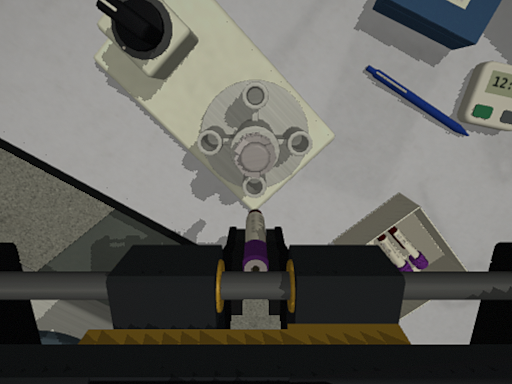

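View pics/t13.png

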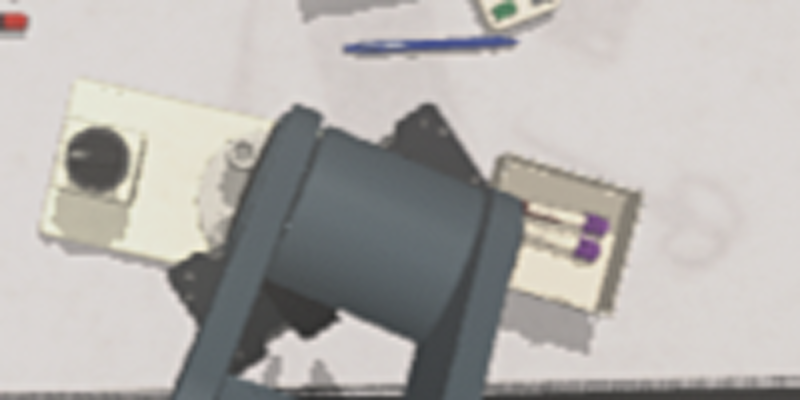

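>>> carry_out(series=[[-8, 11, 0, 0, 0, -3, -1], [-23, 32, 0, 0, 0, -9, -1], [-40, 57, 0, 0, 0, -16, -1], [-57, 81, 0, 0, 0, -23, -1], [-73, 104, 0, 0, 0, -30, -1], [-88, 125, 4, 0, 0, -37, -1], [-98, 140, 10, 0, 0, -42, -1], [-102, 145.5, 15, 0, 0, -42, -1]])

```text
time: 48.1
position: [0.4332, -0.2588, 0.1779]
tool_rot: [0.801, 0.599, 0.001, 0.002]
ft_force: [-0.0, 0.7, 0.1]
grip_width: 0.0119
```

```bash
python3 - <<'E'
from tray import *
st()
C,a=np.array([447.4,-273.8]),73.7
drop(C,a,12,-19,110,30)
E
```

```text
t 48.1 pos [ 433.2 -258.8  177.9] psi 73.6 q [-0.76  0.43  1.78  0.    0.93 -0.48] F [-0.   0.7  0.1] w 11.9
TCP [ 432.5 -256.9]
GOAL t [ 1.6 -1.5 67.9] rot [ 0.3 30.  -0. ]
```

>>> carry_out(series=[[1, -1, 5, 0, 5, 0, -1], [1, -1, 15, 0, 10, 0, -1], [1, -1, 25, 0, 15, 0, -1], [1, -1, 35, 0, 20, 0, -1], [1, -1, 45, 0, 25, 0, -1], [1, -1, 55, 0.3, 30, 0, -1], [1, -1, 63, 0.3, 30, 0, -1], [1, -1, 68, 0.3, 30, 0, -1]])

```text
time: 49.1
position: [0.4326, -0.2567, 0.1094]
tool_rot: [0.773, 0.579, 0.206, -0.156]
ft_force: [1.3, 0.2, 0.3]
grip_width: 0.012
```

```bash
python3 - <<'E'
from tray import *
st()
C,a=np.array([447.4,-273.8]),73.7
drop(C,a,12,-19,62,30)
c=robot.camera("wrist"); cv2.imwrite("pics/w22.png",c["pixels"][:,:,::-1])
E
```

```text
t 49.1 pos [ 432.6 -256.7  109.4] psi 73.6 q [-1.    0.67  1.72  0.42  1.16 -0.97] F [1.3 0.2 0.3] w 12.0
TCP [ 432.5 -256.9]
GOAL t [-23.9   0.1  40.9] rot [-0.1  0.  -0.1]
```

View pics/w22.png

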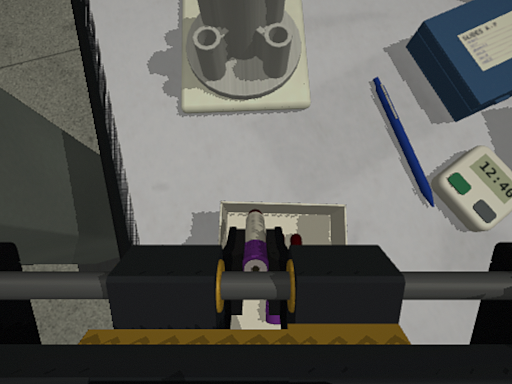

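>>> carry_out(series=[[-4, 0, 6, 0, 0, 0, -1], [-9, 0, 14, 0, 0, 0, -1], [-14, 0, 22, 0, 0, 0, -1], [-19, 0, 30, 0, 0, 0, -1], [-23, 0, 36, 0, 0, 0, -1], [-24, 0, 40, 0, 0, 0, -1], [-24, 0, 40, 0, 0, 0, -1]])

```text
time: 50.02
position: [0.4321, -0.257, 0.0623]
tool_rot: [0.773, 0.579, 0.206, -0.156]
ft_force: [-0.1, -0.0, 0.4]
grip_width: 0.0117
```

>>> carry_out(series=[[0, 0, 0, 0, 0, 0, -0.35], [0, 0, 0, 0, 0, 0, -0.35], [0, 0, 0, 0, 0, 0, -0.35], [0, 0, 0, 0, 0, 0, -0.35], [0, 0, -15, 0, 0, 0, -0.35], [0, 0, -40, 0, 0, 0, -0.35], [0, 0, -80, 0, 0, 0, -0.35], [0, 0, -120, 0, 0, 0, 0]])

```text
time: 51.02
position: [0.4151, -0.3155, 0.168]
tool_rot: [0.773, 0.579, 0.206, -0.156]
ft_force: [-0.3, -0.1, 0.1]
grip_width: 0.033
```

```bash
python3 - <<'E'
from tray import *
st()
c=robot.camera("wrist"); cv2.imwrite("pics/w23.png",c["pixels"][:,:,::-1])
goal(478,0,220,80)
E
```

```text
t 51.02 pos [ 415.1 -315.5  168. ] psi 73.6 q [-1.08  0.61  1.6   0.37  1.34 -0.95] F [-0.3 -0.1  0.1] w 33.0
GOAL t [306.5 -31.1 118.1] rot [  1.9 -29.5  -6.2]
```

View pics/w23.png

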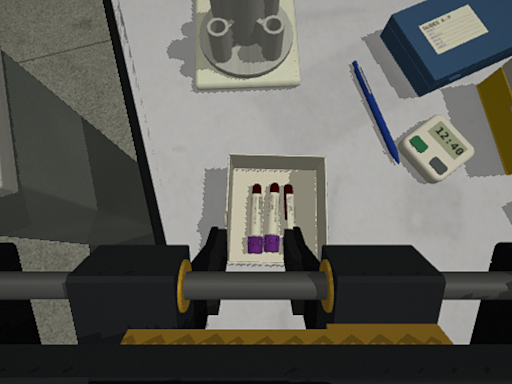

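All three tubes lie in the tray and the sleeves are empty. On to the lock.

```bash
python3 - <<'E'
from tray import *
goal(510,75.2,210,86.5)
E
```

```text
GOAL t [372.2 -21.7 166.8] rot [  3.6 -29.4 -12.5]
```

>>> carry_out(series=[[10, 0, -8, 0, -2, -1, 0], [35, -1, -10, 0.4, -5, -2, 0], [75, -4, 10, 0.9, -9, -4, 0], [117, -7, 35, 1.4, -13, -6, 0], [160, -9, 60, 1.9, -18, -8, 0], [203, -12, 82, 2.4, -22, -10, 0], [246, -14, 104, 3, -26, -12, 0], [289, -17, 125, 3.6, -29.4, -12.5, 0]])

```text
time: 52.08
position: [0.4886, -0.014, 0.2066]
tool_rot: [0.729, 0.685, -0.001, 0.002]
ft_force: [1.5, 0.3, 0.4]
grip_width: 0.0435
```

```bash
python3 - <<'E'
from tray import *
st();goal(510,75.2,190,86.5)
E
```

```text
t 52.08 pos [488.6 -14.  206.6] psi 86.5 q [-0.26  0.37  1.79 -0.    0.99 -0.19] F [1.5 0.3 0.4] w 43.5
GOAL t [90.4 15.8 16.3] rot [ 0.1  0.2 -0. ]
```

>>> carry_out(series=[[25, 4, 3, 0, 0, 0, 0], [50, 9, 6, 0, 0, 0, 0], [75, 13, 10, 0, 0, 0, 0], [90, 16, 16, 0, 0, 0, 0], [90, 16, 35, 0, 0, 0, 0], [90, 16, 60, 0, 0, 0, 0], [90, 16, 80, 0, 0, 0, 0], [90, 16, 85, 0, 0, 0, 0]])

```text
time: 53.08
position: [0.5094, 0.0742, 0.1203]
tool_rot: [0.729, 0.685, -0.002, 0.001]
ft_force: [0.9, 0.1, 0.8]
grip_width: 0.0436
```

```bash
python3 - <<'E'
from tray import *
st();goal(510.2,75.2,81,86.5)
c=robot.camera("wrist"); cv2.imwrite("pics/w24.png",c["pixels"][:,:,::-1])
E
```

```text
t 53.08 pos [509.4  74.2 120.3] psi 86.4 q [-0.07  0.54  1.8  -0.    0.81 -0.01] F [0.9 0.1 0.8] w 43.6
GOAL t [ 1.2  0.7 39.3] rot [-0.1  0.2 -0.1]
```

View pics/w24.png

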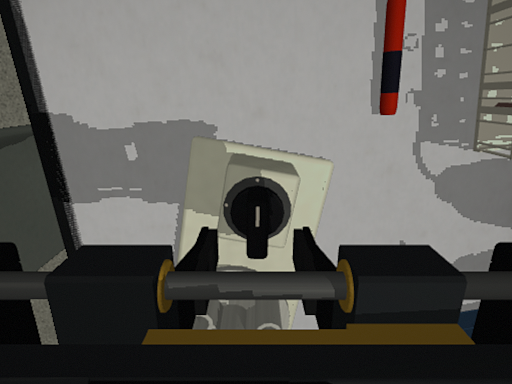

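The bar is centred (257,230) and aligned. Descend, grip.

>>> carry_out(series=[[1, 0.5, 10, 0, 0, 0, 0], [1, 0.5, 24, 0, 0, 0, 0], [1, 0.5, 35, 0, 0, 0, 0], [1, 0.5, 39, 0, 0, 0, 0], [1, 0.5, 39, 0, 0, 0, -1], [1, 0.5, 39, 0, 0, 0, -1], [1, 0.5, 39, 0, 0, 0, -1], [1, 0.5, 39, 0, 0, 0, -1]])

```text
time: 54.12
position: [0.5107, 0.075, 0.0818]
tool_rot: [0.729, 0.685, -0.001, 0.001]
ft_force: [0.7, -0.8, 1.2]
grip_width: 0.0142
```

>>> carry_out(series=[[0, 0, 0, 0, 0, -9, -1], [0, 0, 0, 0, 0, -18, -1], [0, 0, 0, 0, 0, -27, -1], [0, 0, 0, 0, 0, -36, -1], [0, 0, 0, 0, 0, -46, -1], [0, 0, 0, 0, 0, -56, -1], [0, 0, 0, 0, 0, -66, -1], [0, 0, 0, 0, 0, -76, -1]])

```text
time: 55.12
position: [0.5099, 0.0745, 0.0818]
tool_rot: [0.15, 0.989, -0.002, -0.0]
ft_force: [-2.6, -1.9, 0.5]
grip_width: 0.0139
```

>>> carry_out(series=[[0, 0, 0, 0, 0, -3, -1], [0, 0, 0, 0, 0, -3, -0.3], [0, 0, 0, 0, 0, -3, 0], [0, 0, 0, 0, 0, -3, 0], [0, 0, 0, 0, 0, -3, 0], [0, 0, -30, 0, 0, -3, 0], [0, 0, -75, 0, 0, -3, 0], [0, 0, -130, 0, 0, -3, 0.5]])

```text
time: 56.12
position: [0.5091, 0.075, 0.2123]
tool_rot: [0.124, 0.992, -0.002, -0.002]
ft_force: [1.0, -0.1, 0.3]
grip_width: 0.048
```

```bash
python3 - <<'E'
from tray import *
st()
c=robot.camera("wrist"); cv2.imwrite("pics/w25.png",c["pixels"][:,:,::-1])
goal(420,100,300,120)
E
```

```text
t 56.12 pos [509.1  75.  212.3] psi 165.8 q [-0.07  0.4   1.71 -0.    1.03 -1.39] F [ 1.  -0.1  0.3] w 48.0
GOAL t [ 96.2   1.  -81.3] rot [ 0.2  0.7 45.8]
```

View pics/w25.png

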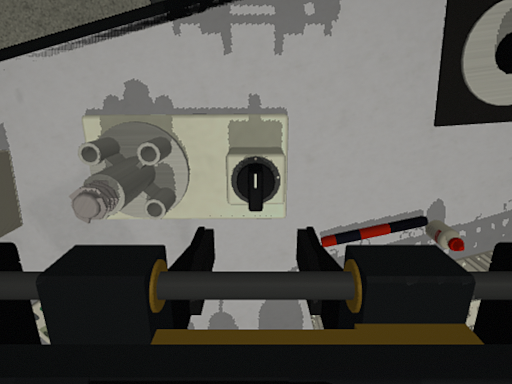

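The pointer is back at the first mark (perpendicular to the plate's long side). Retreat upward and do the final check.

>>> carry_out(series=[[10, 0, -10, 0, 0, 0, 0.5], [25, 0, -30, 0, 0, 0, 0.5], [45, 0, -50, 0, 0, 0, 0.5], [65, 0, -70, 0, 0, 0, 0.5], [80, 0, -80, 0, 0, 0, 0.5], [80, 0, -80, 0, 0, 0, 0.5], [80, 0, -80, 0, 0, 0, 0.5], [80, 0, -80, 0, 0, 0, 0.5]])

```text
time: 57.18
position: [0.4357, 0.0948, 0.2981]
tool_rot: [0.124, 0.992, -0.002, 0.005]
ft_force: [-0.5, 0.3, -0.5]
grip_width: 0.0656
```

```bash
python3 - <<'E'
from tray import *
st()
c=robot.camera("top"); crop(c,90,150,400,260,2.5,"t20.png")
c=robot.camera("scene"); cv2.imwrite("pics/s20.png",c["pixels"][:,:,::-1])
c=robot.camera("wrist"); crop(c,60,60,330,250,2.8,"w26.png")
E
```

```text
t 57.17 pos [435.7  94.8 298.1] psi 165.8 q [-0.03  0.18  1.76 -0.    1.19 -1.35] F [-0.5  0.3 -0.5] w 65.6
```

View pics/t20.png

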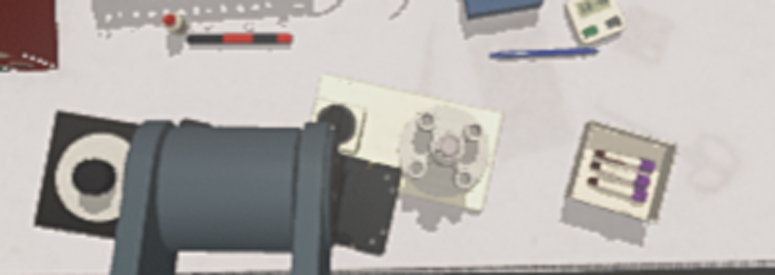

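View pics/s20.png

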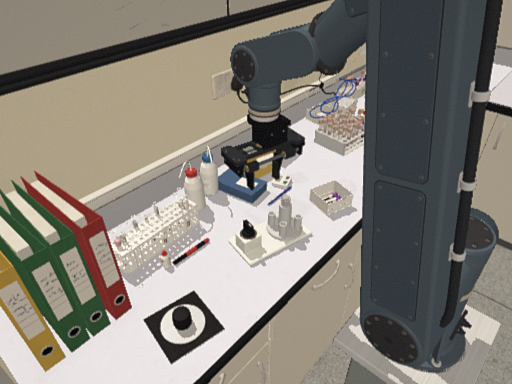

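View pics/w26.png

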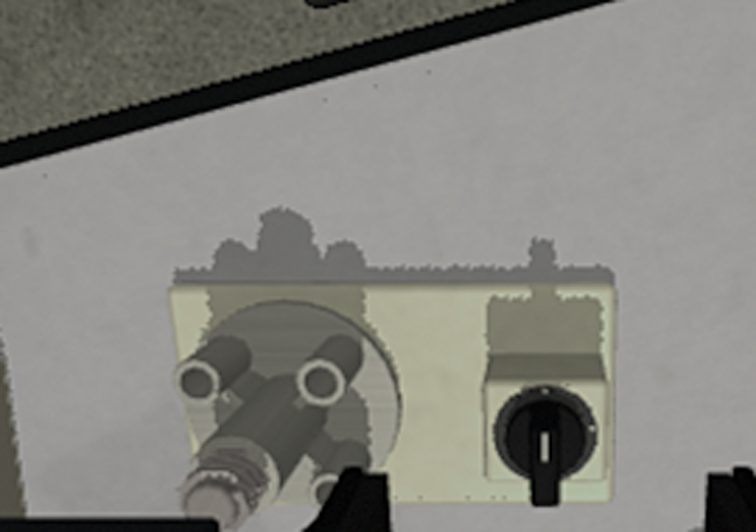

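All fine: the lid is on the mat at (94,177) in the top crop, the tubes are in the tray around (620,175), the sleeves are empty, the lock is released, and the pen and marker are where they were.

```bash
python3 - <<'E'
from rig import robot
print(robot.hand_in())
E
```

```text
the job is handed in; nothing more can be done
None
```

The job is done and handed in after about 57 s of robot time. I locked the rotor and unscrewed the lid in two grips of about 166° and 200°. The lid went knob-up onto the middle of the mat. Three tubes were present and all are in the tray; I turned the knob back to release the lock only once the sleeves were empty.

**Last checks:**
- **Lid:** it sits centred on the mat.
- **Tubes:** all three lie flat in the upright tray, and all four sleeves are empty.
- **Lock:** the pointer is back at its first mark.
- **Pen and marker:** they lie where they were.
- **Robot:** the arm is well clear and touching nothing.

**What went differently:**
- **Tray:** it was knocked about 40 mm while I held the first tube, so I measured it again before placing anything.
- **Wrist turn:** with the gripper empty I turned the wrist the wrong way and it reached the last joint's end of range (read as −2.85). The tool tilted about 16° and dipped to 142 mm; readings showed no contact, and I corrected it.
- **Camera offset:** one wrist picture taken while the arm was still moving was about 5 mm off, so I placed that tube from the spindle in the same picture and the rotor's known layout.

I saw no sign of the grip slackening.

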